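Free a locked hood sash and raise it to the working mark

TASK

The sample hood has lost power and its sash is locked shut. Push the release rod through the small hole in the hood's front panel to trip the spring latch hidden behind it, feeling for the latch rather than forcing it. Then lay the rod down on the worktop, and only after that raise the sash by its finger rail until the rail's lower edge is level with the tip of the height mark, leaving the mark and the things round the hood as they are.

Things in the scene. Friction and masses are not known exactly. Their poses are not given: they have to be found in the camera images.
- hood: Fixed benchtop hood, 360 mm wide (y), 250 deep (x), 455 high: white plinth 80 mm high, aluminium jambs 30 mm wide at its front corners, a glazed sash between them, a fan housing on top. Origin: on the worktop below its middle; x points from its front into it, z up. The plinth's front panel, flush with the jambs, is the plane x = -140 mm in this frame, the back x = +110 mm.
- access_hole (a point): Centre of the mouth of the round hole in the hood's front panel, right of its middle, in a thin steel ring, 45 mm above the worktop: 12 mm diameter with a 2 mm chamfer, running straight in along the hood's x axis through the 10 mm panel. Axes as the hood's.
- latch_bay (a point): Point 31 mm inside the mouth of the hole. Within 5 mm of it, nearer or deeper (hidden, differs each time), is the flat 18 mm head of the spring latch. It resists with 4 N, rising to 6 N where it trips 8 mm further in (friction up to 2 N more); a firm stop comes 13 mm in. Tripped, it lets a plunger pop the sash up 12 to 20 mm; it does not lock again when the rod is drawn out.
- sash (a joint): Height of the sash above its closed seat, m: 0 closed and locked, at most 0.16. It is counterbalanced: once free it takes about 3 to 5 N to push and stays where it is left, but coasts if it is pushed fast.
- sash_edge (a point): Middle of the lower edge of the finger rail, below its nose. The rail is an aluminium ledge 292 mm long across the foot of the sash; its rounded nose (12 mm thick, along the hood's y) stands 30 mm out from the front panel, this edge 24 mm out and, when closed, 85 mm above the worktop. There is no gap behind the nose to pinch: push it from below with fingers tilted forward. Axes as the hood's.
- mark_tip (a point): Tip of the dark steel height pointer (18 mm high, with a black clamp knob) on the left jamb beside a ruled scale, pointing at the sash, 165 to 225 mm above the worktop. The rail's lower edge belongs level with this tip.
- release_rod: Loose rod lying on the worktop: a black square handle 80 mm long, 16 wide, 18 high, with a straight steel rod of 6 mm diameter standing out 98 mm from its front; 178 mm in all, 45 g. Origin: middle of the handle's underside; x points along the rod to its tip, z up; the rod's axis is 9 mm above the origin.
- rod_tip (a point): Rounded tip of the release rod, 138 mm from the middle of the handle. The axes are the rod's.
- pen: Bystander: white marker pen with a black cap, 135 mm long, lying on the worktop. Origin: middle of its underside.
- specimen: Bystander: white-lidded specimen cup, 60 mm across, 68 mm high, left of the hood. Origin: centre of its underside.
- dropper: Bystander: white dropper bottle, 34 mm across, 82 mm high, left of the hood. Origin: centre of its underside.
- timer: Bystander: small white lab timer, 64 x 68 x 18 mm, right of the hood. Origin: centre of its underside.
Mind the look-alikes: they are no part of the job. What is shaped like the release_rod but blue or purple is not meant.

How it is judged:
By the outcome, as a careful person would: the job done as asked, in the order asked, and still so for the second after the job is handed in, with the robot touching nothing.
It also fails if it takes over 72 s, if anything falls off the work surface, if the arm or the gripper's body presses on something with over 40 N, if the wrist force passes 120 N, or if a joint passes its speed limit or range.

ROBOT

A 6-joint arm with a two-finger parallel gripper is mounted at the origin on a cart in front of the work surface, level with it; the furniture and walls round the work are solid. World frame = base frame: x ahead of the robot, y to its left, z up, the work surface at z = 0. Lengths are in m, angles in degrees, forces in N, time in s.
With the tool pointing down it reaches from about 0.4 to 0.825 m from the base axis. Payload 7 kg.
Tool frame: the origin (TCP) lies at the centre of the arm's flange, where the gripper is bolted on; the fingertips stand 178 mm ahead of it and the grasp point (between the pads) lies 159 mm ahead of it (r.tips_ahead is the z of the fingertips in the tool frame, in m); z points along the fingers, y is the line along which they close (so a half turn about z gives the same grasp; the last joint's range is limited). The gripper opens to 88 mm and grips with 3 to 60 N. Pads are 19 mm wide; open, the fingers measure 130 mm over their backs; the gripper's body (78 mm by 193 mm) begins 47 mm behind the grasp point.
Start: joints at [-60.384, 20.546, 0.682, 0, -70.136, -16.507], TCP at [0.153, -0.657, 0.405] pointing down, gripper open.
Joint ranges: [-176.03, 176.03], [-82.01, 121.73], [-58.28, 71.71], [-173.87, 95.51], [-174.79, -0.11], [-173.66, 173.66]. Speed limits (degrees/s): [136.94, 136.94, 172.46, 180, 180, 180].

INTERFACE

Orientations are given as [roll, pitch, yaw] about the fixed x, y, z axes, in that order (R = Rz(yaw) Ry(pitch) Rx(roll)).
In Python, from plant import r gives the robot as it stands. The module is installed in compiled form; this text tells all that it offers.
- The arm moves only by the shell command python3 -m pendant 'ROWS' [FORCE]. ROWS is JSON, a list that holds one entry, the list of rows, each a list of 7 numbers: the shift along the tool's x, y, z in m, then the turn, a rotation vector about the tool's x, y, z in degrees, then the gripper command: -1 is shut, 1 is fully open, values between are in proportion. A call has 1 to 5 rows; each row is the pose to reach, as a shift and turn from the pose commanded when the call began, along the tool's axes at that moment; what a row does not reach only later rows make up. A row lasts 1/10 s, in which the tool goes at most 50 mm and 8.59 degrees, less where a joint would pass 70% of its speed; a pose out of reach is approached as far as the arm can. A call with a gripper value outside its range is refused whole. The fingers move at their own pace and stop on an object; FORCE is the grip in N (left out, the last holds). Time passes only in rows, so rows that repeat a pose let the fingers close. It gives the time, the measured TCP pose, the force, the opening and the grip force at its end, in the units of the state.
- r.get_state(): the state, without advancing time (a new reading comes with each control period).
- r.capture(name): name is "side" or "top" or "wrist"; returns the picture (480x640x3 uint8, red, green, blue); there is no depth.
- r.camera_params(name): a dict with "fx", "fy", "cx", "cy" (pixels), "dist_coeffs" ([k1, k2, p1, p2, k3] as OpenCV has them; the pictures are not rectified), "R" (3x3) and "t" (3): a world point X has camera coordinates R X + t. Camera axes: x right, y down, z forward; pixel columns grow to the right and rows downward; lengths in m; the calibration is good to about 2 mm. A picture is of the moment at which its call begins: read the wrist's pose just before it. camera_params takes no time and is no camera call; for the wrist camera it gives the pose at the moment of the call.
- r.close_job(): hands the job in; it is judged then, once.
The state is a dict: "time_s": time; "joints": joint angles; "qd": joint speeds; "joint_torque": joint torques, N m; "tcp_pos": TCP position; "eef_rot": TCP orientation; "contact_force": force on the tool from outside, world axes, zero at the start; "moment": the same for the moment, N m; "gripper_width": finger opening in m; "gripper_force": force on a finger pad.
Only numpy, scipy, OpenCV 4.12 (cv2) and the standard library are available. Lean on these libraries where they do the work, as an engineer would, in place of code of your own. Each camera call takes 0.05 s, during which the arm holds its last target. There are 200 camera calls.

## Working session

There is one attempt and no reset: what is moved stays moved. The work goes in short steps, Python scripts to look and compute and a shell command to move; the robot and the scene stay as the last step left them, time stands still between calls to the robot, and variables do not carry over. Pictures are saved under pics/ and viewed, at most 10 in all, crops included, and the job is handed in when it is done.

```bash
mkdir -p pics; ls
python3 - <<'E'
from plant import r
import cv2,numpy as np
for n in ["side","top"]:
    im=r.capture(n); cv2.imwrite(f"pics/{n}0.png",im[:,:,::-1]); p=r.camera_params(n)
    print(n,p['fx'],p['fy'],p['cx'],p['cy'],np.round(p['dist_coeffs'],4),np.round(-np.array(p['R']).T@p['t'],3),np.round(p['R'],3).tolist())
s=r.get_state(); print(s)
E
```

```text
pics
side 540.2644096595227 540.2644096595227 320.7341003969637 242.66781495093204 [0.0094 0.     0.     0.     0.    ] [-0.16   0.968  0.692] [[-0.808, -0.589, 0.019], [-0.259, 0.325, -0.91], [0.53, -0.74, -0.415]]
top 624.902636983617 624.902636983617 315.2844964912278 242.4476563930794 [-0.1637  0.      0.      0.      0.    ] [0.208 0.154 1.736] [[-0.484, -0.875, 0.007], [-0.85, 0.468, -0.243], [0.209, -0.123, -0.97]]
{'time_s': 0.1, 'joints': array([-6.03829650e+01,  2.05883919e+01,  6.38177882e-01, -1.77159425e-02,
       -7.01358841e+01, -1.65088404e+01]), 'qd': array([-0.07662238, -0.10958623,  0.08500427,  0.09930199, -0.00126213,
       -0.08766694]), 'joint_torque': array([-2.87544397e-03, -5.84161735e+01,  2.93750525e+01,  7.01558679e+00,
        1.01311225e-02, -6.97946643e-05]), 'tcp_pos': array([ 0.1530633 , -0.65723774,  0.40379784]), 'eef_rot': array([ 1.79912718e+02, -8.49984766e-03, -1.66897831e+02]), 'contact_force': array([ 0.45262122,  0.23869079, -0.29949616]), 'moment': array([ 0.00165718, -0.01661678,  0.01553091]), 'gripper_force': 0.0, 'gripper_width': 0.08743579585222161}
```

View pics/side0.png

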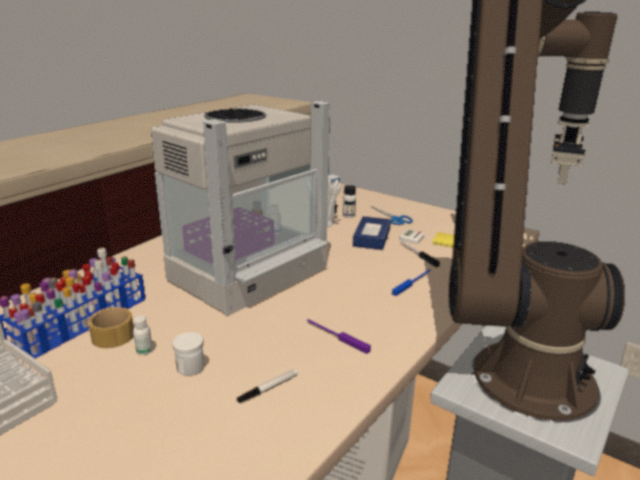

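View pics/top0.png

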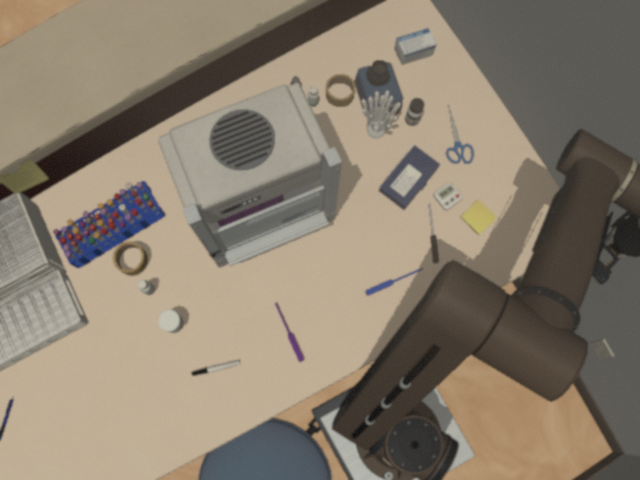

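The side view shows the hood with its front panel from (237,305) to (328,265) and the height mark's knob at (228,250). Rod-like candidates in the top view:
- black-handled rod at (434,235)
- blue at (395,282)
- purple at (290,335)
- pen at (215,368)
- scissors at (458,140)

The description fits the black one, so I'll check it close up.

```bash
cat > h.py <<'E'
from plant import r
import cv2,numpy as np
from scipy.spatial.transform import Rotation as Ro
def P(n): 
    p=r.camera_params(n); K=np.array([[p['fx'],0,p['cx']],[0,p['fy'],p['cy']],[0,0,1]]); return K,np.array(p['dist_coeffs'],float),np.array(p['R']),np.array(p['t'])
def ray(n,uv,p=None):
    K,d,R,t=p or P(n); q=cv2.undistortPoints(np.array([[uv]],float),K,d)[0,0]
    v=R.T@np.array([q[0],q[1],1]); return -R.T@t, v/np.linalg.norm(v)
def onz(n,uv,z,p=None):
    c,v=ray(n,uv,p); return c+v*(z-c[2])/v[2]
def onplane(n,uv,p0,nn,p=None):
    c,v=ray(n,uv,p); return c+v*(np.dot(np.array(p0)-c,nn)/np.dot(v,nn))
def proj(n,X,p=None):
    K,d,R,t=p or P(n); return cv2.projectPoints(np.atleast_2d(np.array(X,float)),cv2.Rodrigues(R)[0],t,K,d)[0][:,0]
def tri(obs):
    A=np.zeros((3,3));b=np.zeros(3)
    for n,uv,p in obs:
        c,v=ray(n,uv,p);M=np.eye(3)-np.outer(v,v);A+=M;b+=M@c
    return np.linalg.solve(A,b)
E
python3 - <<'E'
import cv2,numpy as np
s=cv2.imread('pics/side0.png');t=cv2.imread('pics/top0.png')
a=cv2.resize(s[190:310,200:345],None,fx=4,fy=4,interpolation=cv2.INTER_CUBIC) #580x480
b=cv2.resize(t[190:280,400:455],None,fx=4,fy=4,interpolation=cv2.INTER_CUBIC) #220x360
c=np.zeros((480,800,3),np.uint8);c[:,:580]=a;c[:360,580:]=b
cv2.imwrite('pics/m1.png',c)
from h import *
for n,uv in [('top',(435,260)),('top',(430.5,205)),('side',(437,264)),('top',(228,262)),('top',(333,230))]: print(n,uv,onz(n,uv,.009).round(3))
E
```

```text
top (435, 260) [ 0.371 -0.339  0.009]
top (430.5, 205) [ 0.517 -0.414  0.009]
side (437, 264) [ 0.369 -0.336  0.009]
top (228, 262) [0.65  0.179 0.009]
top (333, 230) [ 0.588 -0.127  0.009]
```

View pics/m1.png

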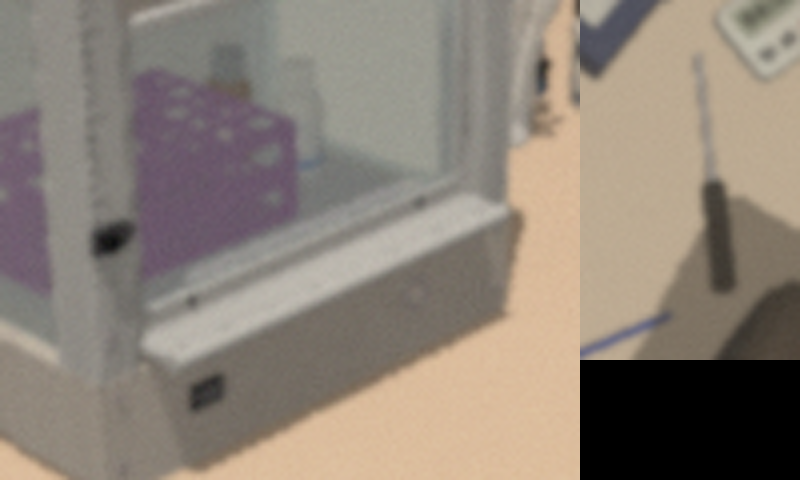

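The crop confirms the black-handled steel rod, with the handle end at about (435,260) and the tip at about (430.5,205) in the top view. The ring of the hole shows faintly in the side view at about (304,263), and the mark's knob is at about (228,250).

Run:
```python
from h import *
s=r.get_state(); T=Ro.from_euler('xyz',s['eef_rot'],degrees=True).as_matrix()
K,d,R,t=P('wrist'); print(K.round(1).tolist(),d)
print('cam in tool',(T.T@(-R.T@t-s['tcp_pos'])).round(3)); print('cam axes in tool (cols x,y,z)',(T.T@R.T).round(3))
# hood face estimate: hood bottom edge, side cam
for uv in [(326.3,268),(248.7,307),(238,305)]: print(uv,onz('side',uv,0).round(4))
a=onz('side',(326.3,268),0);b=onz('side',(248.7,307),0);y=(b-a)/np.linalg.norm(b-a);n=np.cross(y,[0,0,1])
print('yaw x',np.degrees(np.arctan2(n[1],n[0])),'hole',onplane('side',(303.75,263),a,n).round(4))
```

```text
[[431.4, 0.0, 325.1], [0.0, 431.4, 238.6], [0.0, 0.0, 1.0]] [0.03419635 0.         0.         0.         0.        ]
cam in tool [ 0.072 -0.     0.02 ]
cam axes in tool (cols x,y,z) [[ 0.    -0.965 -0.263]
 [ 1.     0.     0.   ]
 [-0.    -0.263  0.965]]
(326.3, 268) [ 0.6104 -0.1367  0.    ]
(248.7, 307) [0.6384 0.1491 0.    ]
(238, 305) [0.6654 0.1582 0.    ]
yaw x -5.596282899075284 hole [ 0.6194 -0.0448  0.0492]
```

```bash
cat >> h.py <<'E'
def delta(pos,rpy):
    s=r.get_state(); T=Ro.from_euler('xyz',s['eef_rot'],degrees=True); G=Ro.from_euler('xyz',rpy,degrees=True)
    print('shift',T.inv().apply(np.array(pos)-s['tcp_pos']).round(4),'turn',(T.inv()*G).as_rotvec(degrees=True).round(2))
def st():
    s=r.get_state(); print('t',round(s['time_s'],2),'p',s['tcp_pos'].round(4),'rpy',s['eef_rot'].round(2),'F',s['contact_force'].round(1),'w',round(s['gripper_width'],4),round(s['gripper_force'],1),'q',s['joints'].round(1))
E
python3 -m pendant '[[[-0.20,0.14,0.05,0,0,25,1],[-0.20,0.14,0.05,0,0,25,1],[-0.20,0.14,0.05,0,0,25,1],[-0.20,0.14,0.05,0,0,25,1],[-0.20,0.14,0.05,0,0,25,1]]]'
python3 - <<'E'
from h import *
st(); delta([.42,-.365,.3],[180,0,153])
E
```

```text
time_s: 0.6
tcp_pos: [0.3143, -0.4769, 0.3549]
eef_rot: [180.0, -0.0, 168.1]
contact_force: [1.2, -0.4, -0.8]
gripper_width: 0.0874
gripper_force: 0.0
t 0.6 p [ 0.3143 -0.4769  0.3549] rpy [ 1.7999e+02 -1.0000e-02  1.6806e+02] F [ 1.2 -0.4 -0.8] w 0.0874 0.0 q [-37.   13.  -16.7  -0.  -60.3 -64.9]
shift [-0.0802  0.1313  0.0549] turn [ 1.000e-02 -1.000e-02  1.506e+01]
```

```bash
python3 -m pendant '[[[-0.08,0.131,0.055,0,0,15,1],[-0.08,0.131,0.055,0,0,15,1],[-0.08,0.131,0.055,0,0,15,1],[-0.08,0.131,0.055,0,0,15,1],[-0.08,0.131,0.055,0,0,15,1]]]' >/dev/null
python3 - <<'E'
from h import *
st(); p=P('wrist'); im=r.capture('wrist'); cv2.imwrite('pics/w1.png',im[:,:,::-1]); np.savez('w1.npz',*p)
E
```

```text
t 1.1 p [ 0.42   -0.3651  0.2993] rpy [-1.800e+02 -1.200e-01  1.533e+02] F [-0.4  0.3  0.3] w 0.0876 0.0 q [-20.8  14.9 -22.5  -0.  -52.8 -95.8]
```

View pics/w1.png

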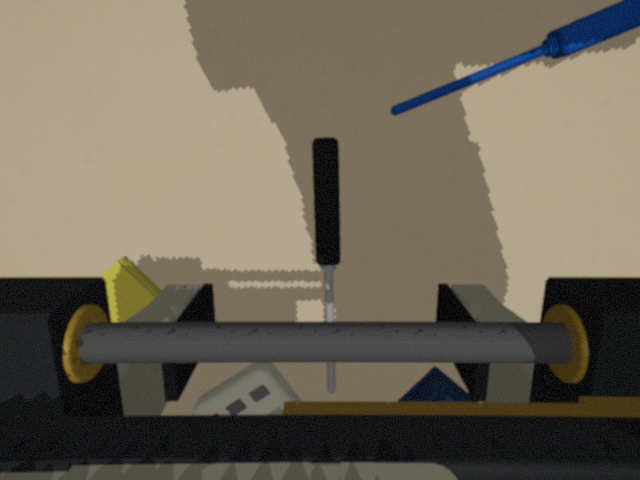

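The wrist view shows the handle from (325.5,139) to (328,265) and the tip at (332,392). The blue look-alike is at the upper right and the timer at about (245,395).

Run:
```python
from h import *
z=np.load('w1.npz'); p=[z[f'arr_{i}'] for i in range(4)]
a=onz('',(325.5,140),.017,p); f=onz('',(328,263.5),.017,p); t=onz('',(332,391),.009,p); g=onz('',(262,365),.018,p)
print(a.round(4),f.round(4),t.round(4),np.linalg.norm((a-f)[:2]),np.linalg.norm((t-f)[:2]),'timer',g)
d=(t-a)[:2]; print('yaw',np.degrees(np.arctan2(d[1],d[0])))
u=d/np.linalg.norm(d); m=t[:2]-.138*u; print('mid',m, (a+f)/2)
y=np.degrees(np.arctan2(-d[1],-d[0])); gpos=m-.010*u
delta([*gpos,.2],[180,0,y]);
```

```text
[ 0.3656 -0.3384  0.017 ] [ 0.4352 -0.3716  0.017 ] [ 0.5246 -0.4131  0.009 ] 0.07711089839775477 0.09861717599635453 timer [ 0.47960361 -0.44398844  0.018     ]
yaw -25.143693833157734
mid [ 0.39970157 -0.35445014] [ 0.40035833 -0.35500197  0.017     ]
shift [0.0327 0.0014 0.1   ] turn [-0.01 -0.08 -1.61]
```

```bash
python3 -m pendant '[[[0.033,0.0014,0.05,0,0,-1.6,0],[0.033,0.0014,0.085,0,0,-1.6,0],[0.033,0.0014,0.105,0,0,-1.6,0],[0.033,0.0014,0.117,0,0,-1.6,0],[0.033,0.0014,0.117,0,0,-1.6,0]]]'
python3 -m pendant '[[[0,0,0,0,0,0,-1],[0,0,0,0,0,0,-1],[0,0,0,0,0,0,-1],[0,0,0,0,0,0,-1],[0,0,0,0,0,0,-1]]]' 40
python3 -m pendant '[[[0,0,0,0,0,0,-1],[0,0,0,0,0,0,-1],[0,0,-0.02,0,0,0,-1],[0,0,-0.05,0,0,0,-1],[0,0,-0.05,0,0,0,-1]]]' 40
python3 - <<'E'
from h import *
st(); p=P('wrist'); im=r.capture('wrist'); np.savez('w2.npz',*p)
b=cv2.resize(im[60:480,220:420],None,fx=1.42,fy=1.42,interpolation=cv2.INTER_CUBIC)
cv2.imwrite('pics/w2.png',b[:,:,::-1]); cv2.imwrite('pics/w2full.png',im[:,:,::-1])
E
```

```text
time_s: 1.65
tcp_pos: [0.3894, -0.3514, 0.1826]
eef_rot: [-180.0, -0.1, 154.6]
contact_force: [0.5, -0.2, -0.4]
gripper_width: 0.0532
gripper_force: 0.0
time_s: 2.15
tcp_pos: [0.3903, -0.3507, 0.184]
eef_rot: [180.0, 0.1, 154.7]
contact_force: [0.5, 0.8, 3.8]
gripper_width: 0.0153
gripper_force: 40.0
time_s: 2.65
tcp_pos: [0.3913, -0.3512, 0.2367]
eef_rot: [-180.0, 0.3, 154.8]
contact_force: [0.6, 0.4, 0.5]
gripper_width: 0.0151
gripper_force: 40.0
t 2.65 p [ 0.3913 -0.3512  0.2367] rpy [-179.98    0.32  154.77] F [0.6 0.4 0.5] w 0.0151 40.0 q [-20.5  16.6 -30.4   0.1 -42.7 -94.8]
```

View pics/w2.png

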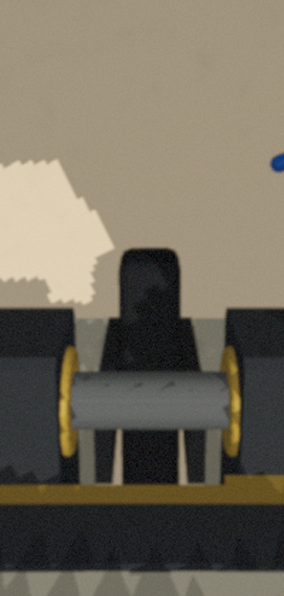

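The handle is held squarely at crop (150,300), and the gripper hides the rod tip. Next is a standoff in front of the hole, so I can compare the tip with the hole in the side view.

Run:
```python
from h import *
delta([.421,-.0175,.235],[180,0,172])
```

```text
shift [ 1.149e-01  3.144e-01 -3.000e-04] turn [ -0.02   0.22 -17.27]
```

```bash
python3 -m pendant '[[[0.016,0.045,-0.01,0,0.2,-3,-1],[0.032,0.09,-0.01,0,0.2,-6,-1],[0.048,0.13,-0.01,0,0.2,-9,-1],[0.064,0.175,-0.01,0,0.2,-12,-1],[0.080,0.22,-0.01,0,0.2,-15,-1]]]' >/dev/null
python3 -m pendant '[[[0.022,0.04,0,0,0,-2.3,-1],[0.044,0.075,0.01,0,0,-2.3,-1],[0.044,0.08,0.02,0,0,-2.3,-1],[0.044,0.08,0.025,0,0,-2.3,-1],[0.044,0.08,0.025,0,0,-2.3,-1]]]' >/dev/null
python3 - <<'E'
from h import *
st()
sd=r.capture('side')[:,:,::-1]; tp=r.capture('top')[:,:,::-1]
cv2.imwrite('pics/side2.png',sd); cv2.imwrite('pics/top2.png',tp)
s0=cv2.imread('pics/side0.png'); t0=cv2.imread('pics/top0.png')
up=lambda a,k: cv2.resize(a,None,fx=k,fy=k,interpolation=cv2.INTER_CUBIC)
c=np.zeros((600,800,3),np.uint8)
c[:300,:400]=up(s0[245:320,235:335],4); c[300:,:400]=up(sd[245:320,235:335],4)
c[:,400:]=up(t0[85:285,200-50:350-50][:, :133],3)[:600,:399].shape[0] and np.pad(up(t0[215:275,205:338],3),((0,420),(0,1),(0,0)))[:600,:400]
c[200:560,400:]=up(tp[200:320,215:349],3)[:360,:400]
cv2.imwrite('pics/m2.png',c)
E
```

```text
t 3.7 p [ 0.3823 -0.0311  0.2178] rpy [-179.97   -0.31  172.04] F [ 0.  -0.3 -0.2] w 0.0158 40.0 q [  25.3    6.3  -48.4   -0.2  -35.5 -123. ]
```

View pics/m2.png

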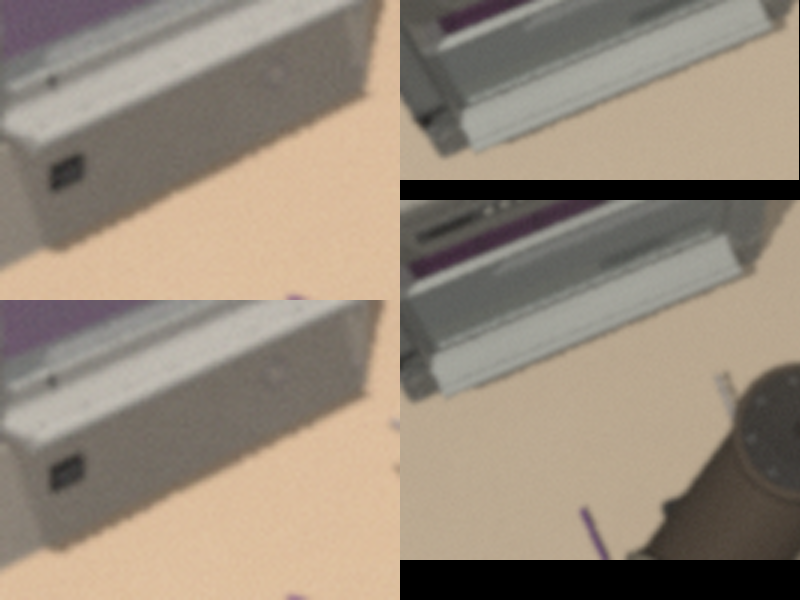

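The ring shows at side pixel (303.75,263.25), and the panel's bottom edge runs from (250,307) to (326.25,268.75). In the top view the rail nose runs from (230.5,265) to (331.5,223.5), and the rod tip is at about (321.5,260).

```bash
cat > fit.py <<'E'
from h import *
from scipy.optimize import least_squares
ps,pt=P('side'),P('top')
def W(q,X):
    c,s=np.cos(q[2]),np.sin(q[2]); return np.array([q[0]+c*X[0]-s*X[1],q[1]+s*X[0]+c*X[1],X[2]])
def res(q):
    f=lambda n,X,p:proj(n,W(q,X),p)[0]
    e=[f('side',(-.14,-.18,0),ps)-(326.25,268.5), f('side',(-.14,q[3],.045),ps)-(303.75,263.25), f('side',(-.14,q[4],0),ps)-(250,307), f('side',(-.14,q[5],0),ps)-(235,312.5),
       f('top',(-.169,.146,.092),pt)-(230.5,265), f('top',(-.169,-.146,.092),pt)-(331.5,223.5)]
    return np.concatenate(e)
q=least_squares(res,[.76,0,-.14,-.05,.15,.18]).x
E
python3 - <<'E'
from fit import *
print(q.round(4),np.degrees(q[2]),res(q).round(2)); print('hole',W(q,(-.14,q[3],.045)).round(4))
print('sashedge',W(q,(-.164,0,.085)).round(4),proj('side',[W(q,(-.164,.14,.085)),W(q,(-.164,-.14,.085)),W(q,(-.14,.18,0))]).round(1))
s=r.get_state(); T=Ro.from_euler('xyz',s['eef_rot'],degrees=True); tip=s['tcp_pos']+T.apply([-.148,0,.174]); print('tip',tip.round(4),proj('top',tip,pt),proj('side',tip,ps))
E
```

```text
[ 0.7707  0.0159 -0.0895 -0.0794  0.1155  0.1605] -5.128861173546644 [ 1.59 -2.78 -0.06 -0.13 -0.69 -1.36  0.17  0.33  0.24  0.91 -1.75  0.4 ]
hole [ 0.6242 -0.0507  0.045 ]
sashedge [0.6074 0.0306 0.085 ] [[247.  281.8]
 [325.7 245.2]
 [228.8 316.1]]
tip [ 0.5285 -0.0523  0.0438] [[320.42656149 257.47598981]] [[333.51062388 273.67041965]]
```

Run:
```python
from h import *
for n,(x0,y0,x1,y1),zs in [('side',(225,160,340,325),(0,.085,.097)),('top',(190,200,345,290),(.09,.097))]:
    g=cv2.imread(f'pics/{n}0.png',0)[y0:y1,x0:x1]; g=cv2.GaussianBlur(cv2.resize(g,None,fx=3,fy=3,interpolation=cv2.INTER_CUBIC),(0,0),2)
    L=cv2.createLineSegmentDetector().detect(g)[0][:,0]/3+[x0,y0,x0,y0]; p=P(n)
    for l in L:
        if np.hypot(l[2]-l[0],l[3]-l[1])<28: continue
        o=[]
        for z in zs:
            a,b=onz(n,l[:2],z,p),onz(n,l[2:],z,p); d=(b-a)*np.sign((b-a)[1]); o.append(round(float(np.degrees(np.arctan2(-d[0],d[1]))),1))
        if abs(o[0])<25: print(n,l.round(1),o,onz(n,l[:2],zs[-1],p).round(3)[:2],onz(n,l[2:],zs[-1],p).round(3)[:2])
```

```text
side [310.  169.5 269.5 181.9] [-5.3, -5.3, -5.3] [ 1.022 -0.603] [ 1.042 -0.395]
side [326.8 268.8 250.  308.1] [-5.3, -5.3, -5.3] [0.499 0.021] [0.522 0.265]
side [244.3 281.3 328.  242.9] [-5.3, -5.3, -5.3] [0.611 0.188] [ 0.584 -0.103]
side [316.2 237.9 267.4 259.2] [-5.5, -5.5, -5.5] [ 0.628 -0.11 ] [0.645 0.07 ]
side [267.5 182.5 233.1 193.2] [-5.0, -5.0, -5.0] [ 1.043 -0.385] [ 1.056 -0.23 ]
top [285.8 200.  217.  228.3] [-5.5, -5.5] [ 0.706 -0.041] [0.726 0.162]
top [221.1 231.  251.3 218.3] [-4.9, -4.9] [0.713 0.155] [0.706 0.066]
top [250.8 218.3 293.8 200.7] [-5.5, -5.5] [0.706 0.068] [ 0.694 -0.059]
top [277.6 247.9 240.4 263.5] [-5.3, -5.3] [0.597 0.043] [0.608 0.151]
top [286.5 226.6 260.3 237.6] [-5.3, -5.3] [ 0.638 -0.007] [0.645 0.07 ]
```

Run:
```python
from h import *
y=np.radians(-5.3); n=np.array([np.cos(y),np.sin(y),0]); ps=P('side')
a=onz('side',(326.8,268.8),0,ps); print('bottom plane n.p',a@n)
for D in (.617,.621,.625):
    h=onplane('side',(303.75,263.25),n*D,n,ps); print(D,h.round(4), onplane('side',(326.8,268.8),n*D,n,ps).round(3))
c,v=ray('side',(303.75,263.25),ps); h=c+v*(.045-c[2])/v[2]; print('hole z45',h.round(4),h@n)
st()
for back in (.02,):
    tip=h-n*back; tip[2]=.045
    T=Ro.from_euler('xyz',[180,0,174.7],degrees=True); delta(tip-T.apply([-.148,0,.174]),[180,0,174.7])
```

```text
bottom plane n.p 0.6162222343022272
0.617 [ 0.6159 -0.0402  0.0513] [ 0.607 -0.135 -0.001]
0.621 [ 0.6195 -0.0449  0.0483] [ 0.611 -0.14  -0.004]
0.625 [ 0.6231 -0.0496  0.0454] [ 0.614 -0.145 -0.007]
hole z45 [ 0.6236 -0.0502  0.045 ] 0.6255167913048546
t 3.8 p [ 0.3827 -0.0316  0.2184] rpy [180.    -0.24 171.94] F [ 0.5 -0.3 -1.3] w 0.0154 40.0 q [  25.2    6.3  -48.3   -0.2  -35.6 -123. ]
shift [-0.0732  0.0073 -0.0009] turn [ 0.01 -0.24 -2.76]
```

```bash
python3 -m pendant '[[[-0.03,0.007,-0.001,0,-0.2,-2.8,-1],[-0.055,0.007,-0.001,0,-0.2,-2.8,-1],[-0.068,0.007,-0.001,0,-0.2,-2.8,-1],[-0.073,0.007,-0.001,0,-0.2,-2.8,-1],[-0.073,0.007,-0.001,0,-0.2,-2.8,-1]]]' | tail -3
python3 - <<'E'
from h import *
st()
s=r.get_state(); T=Ro.from_euler('xyz',s['eef_rot'],degrees=True); tip=s['tcp_pos']+T.apply([-.148,0,.174]); print('tip',tip.round(4),proj('top',tip),proj('side',tip))
f=np.mean([r.capture('side').astype(float) for _ in range(4)],0).astype(np.uint8)[:,:,::-1]; t=r.capture('top')[:,:,::-1]
cv2.imwrite('pics/side3.png',f); cv2.imwrite('pics/top3.png',t)
c=np.zeros((600,800,3),np.uint8)
c[:400]=cv2.resize(f[240:290,255:355],None,fx=8,fy=8,interpolation=cv2.INTER_CUBIC)
c[400:,:400]=cv2.resize(t[220:270,270:370],None,fx=4,fy=4,interpolation=cv2.INTER_CUBIC)
cv2.imwrite('pics/m3.png',c)
E
```

```text
contact_force: [-0.2, 0.2, -0.5]
gripper_width: 0.0157
gripper_force: 40.0
t 4.3 p [ 0.4557 -0.035   0.2191] rpy [ 1.7998e+02 -5.0000e-02  1.7468e+02] F [-0.2  0.2 -0.5] w 0.0157 40.0 q [ 2.040e+01  1.260e+01 -3.960e+01 -1.000e-01 -3.780e+01 -1.157e+02]
tip [ 0.6029 -0.0486  0.045 ] [[306.38552424 235.26558255]] [[309.58405578 265.64270717]]
```

View pics/m3.png

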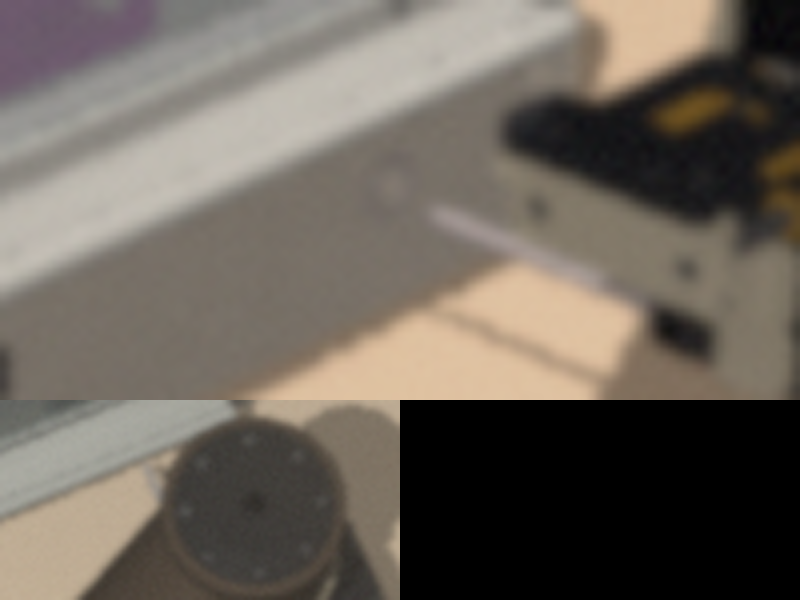

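Run:
```python
from h import *
y=np.radians(-5.3); n=np.array([np.cos(y),np.sin(y),0]); l=np.array([-np.sin(y),np.cos(y),0]); p=P('side')
t0=np.array([.6029,-.0486,.045]); f=lambda X:proj('side',X,p)[0]
J=np.array([(f(t0+.01*k)-f(t0))/.01 for k in (n,l,[0,0,1])]).T; print(J.round(0))
for tp in [(309.0,266.4),(309.3,266.5)]:
  for dz in (0,.001,.002):
    d=np.array([304.1,262.75])-tp-J[:,2]*dz; print(tp,dz,np.linalg.solve(J[:,:2],d).round(4))
print('rod image slope pred',J[1,0]/J[0,0])
```

```text
Traceback (most recent call last):
TypeError: can't multiply sequence by non-int of type 'float'
```

Run:
```python
from h import *
y=np.radians(-5.3); n=np.array([np.cos(y),np.sin(y),0]); l=np.array([-np.sin(y),np.cos(y),0]); p=P('side')
t0=np.array([.6029,-.0486,.045]); f=lambda X:proj('side',X,p)[0]
J=np.array([(f(t0+.01*k)-f(t0))/.01 for k in (n,l,np.array([0,0,1.]))]).T; print(J.round(0))
for tp in [(309.0,266.4),(309.3,266.5)]:
  for dz in (0,.001,.002):
    d=np.array([304.1,262.75])-tp-J[:,2]*dz; print(tp,dz,np.linalg.solve(J[:,:2],d).round(4))
print('rod image slope pred',J[1,0]/J[0,0])
```

```text
[[-279. -257.    4.]
 [-118.  125. -339.]]
(309.0, 266.4) 0 [ 0.0238 -0.0067]
(309.0, 266.4) 0.001 [ 0.0224 -0.0052]
(309.0, 266.4) 0.002 [ 0.0211 -0.0038]
(309.3, 266.5) 0 [ 0.0247 -0.0066]
(309.3, 266.5) 0.001 [ 0.0234 -0.0051]
(309.3, 266.5) 0.002 [ 0.0221 -0.0037]
rod image slope pred 0.42395011044314584
```

Hole at side (304.1,262.75), tip at (309.0,266.4): the tip must go about 5 mm to the right and 1 mm up. I'll shift, close the gap and look again.

```bash
python3 -m pendant '[[[0,-0.005,-0.0013,0,0,0,-1],[-0.005,-0.005,-0.0013,0,0,0,-1],[-0.01,-0.005,-0.0013,0,0,0,-1],[-0.014,-0.005,-0.0013,0,0,0,-1],[-0.014,-0.005,-0.0013,0,0,0,-1]]]' | sed -n 2,4p
python3 - <<'E'
from h import *
st()
s=r.get_state(); T=Ro.from_euler('xyz',s['eef_rot'],degrees=True); tip=s['tcp_pos']+T.apply([-.148,0,.174]); print('tip',tip.round(4),proj('side',tip))
f=np.mean([r.capture('side').astype(float) for _ in range(6)],0).astype(np.uint8)[:,:,::-1]
cv2.imwrite('pics/side4.png',f)
cv2.imwrite('pics/m4.png',cv2.resize(f[248:283,283:328],None,fx=16,fy=16,interpolation=cv2.INTER_CUBIC))
E
```

```text
tcp_pos: [0.4701, -0.0404, 0.2206]
eef_rot: [180.0, 0.0, 174.8]
contact_force: [-0.2, 0.3, 0.8]
t 5.05 p [ 0.4701 -0.0404  0.2206] rpy [1.7996e+02 2.0000e-02 1.7480e+02] F [-0.2  0.3  0.8] w 0.0154 40.0 q [  19.1   13.7  -37.8   -0.   -38.5 -114.2]
tip [ 0.6176 -0.0537  0.0467] [[306.3371606  262.84323135]]
```

View pics/m4.png

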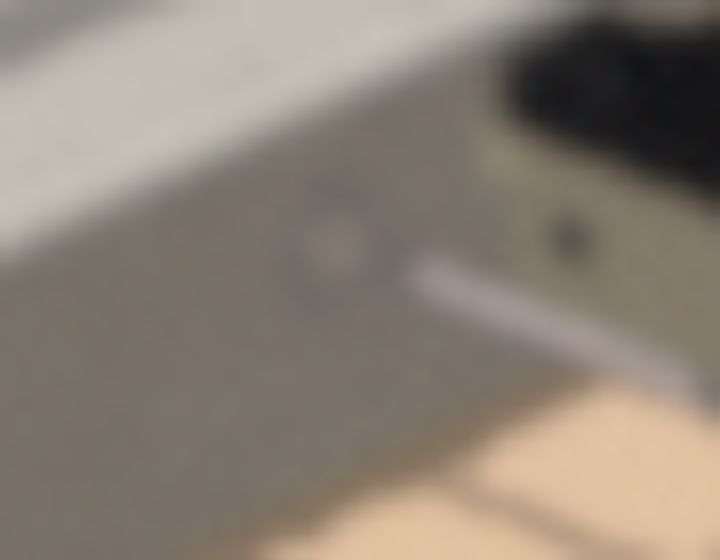

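The rod's line passes about 1 mm above the ring centre (338,248 in the crop), and the tip is just short of the mouth. After a small correction I'll feel my way in.

```bash
python3 -m pendant '[[[0,0.001,0.0005,0,0,0,-1],[-0.001,0.001,0.0005,0,0,0,-1],[-0.002,0.001,0.0005,0,0,0,-1],[-0.003,0.001,0.0005,0,0,0,-1],[-0.004,0.001,0.0005,0,0,0,-1]]]' | sed -n 2,4p
python3 -m pendant '[[[-0.001,0,0,0,0,0,-1],[-0.002,0,0,0,0,0,-1],[-0.003,0,0,0,0,0,-1],[-0.004,0,0,0,0,0,-1],[-0.004,0,0,0,0,0,-1]]]' | sed -n 2,4p
```

```text
tcp_pos: [0.4736, -0.0398, 0.2202]
eef_rot: [180.0, 0.0, 174.8]
contact_force: [-0.4, -0.5, -0.6]
tcp_pos: [0.4776, -0.0402, 0.2202]
eef_rot: [180.0, 0.0, 174.8]
contact_force: [-0.0, -1.4, -0.7]
```

```bash
python3 -m pendant '[[[-0.001,0,0,0,0,0,-1],[-0.002,0,0,0,0,0,-1],[-0.003,0,0,0,0,0,-1],[-0.004,0,0,0,0,0,-1],[-0.004,0,0,0,0,0,-1]]]' | sed -n 2,4p
python3 -m pendant '[[[-0.001,0,0,0,0,0,-1],[-0.002,0,0,0,0,0,-1],[-0.003,0,0,0,0,0,-1],[-0.004,0,0,0,0,0,-1],[-0.004,0,0,0,0,0,-1]]]' | sed -n 2,4p
```

```text
tcp_pos: [0.4816, -0.0405, 0.2202]
eef_rot: [180.0, 0.0, 174.8]
contact_force: [-0.1, 0.3, -0.6]
tcp_pos: [0.4856, -0.0409, 0.2202]
eef_rot: [180.0, 0.0, 174.8]
contact_force: [-0.1, 0.7, -0.4]
```

No axial force, and the nominal tip is now past the panel plane, so the rod is in the hole. I'll keep feeling for the latch.

```bash
python3 -m pendant '[[[-0.0015,0,0,0,0,0,-1],[-0.003,0,0,0,0,0,-1],[-0.0045,0,0,0,0,0,-1],[-0.006,0,0,0,0,0,-1],[-0.006,0,0,0,0,0,-1]]]' | sed -n 2,4p
python3 -m pendant '[[[-0.001,0,0,0,0,0,-1],[-0.002,0,0,0,0,0,-1],[-0.003,0,0,0,0,0,-1],[-0.004,0,0,0,0,0,-1],[-0.004,0,0,0,0,0,-1]]]' | sed -n 2,4p
```

```text
tcp_pos: [0.4916, -0.0414, 0.2202]
eef_rot: [180.0, 0.0, 174.8]
contact_force: [-0.9, 0.3, -0.6]
tcp_pos: [0.4955, -0.0418, 0.2202]
eef_rot: [180.0, 0.0, 174.8]
contact_force: [-0.5, 0.3, -0.3]
```

```bash
python3 -m pendant '[[[-0.001,0,0,0,0,0,-1],[-0.002,0,0,0,0,0,-1],[-0.003,0,0,0,0,0,-1],[-0.004,0,0,0,0,0,-1],[-0.004,0,0,0,0,0,-1]]]' | sed -n 2,4p
```

```text
tcp_pos: [0.4995, -0.0421, 0.2202]
eef_rot: [180.0, 0.0, 174.8]
contact_force: [-0.2, 0.0, -1.0]
```

```bash
for i in 1; do :; done
python3 -m pendant '[[[-0.001,0,0,0,0,0,-1],[-0.002,0,0,0,0,0,-1],[-0.003,0,0,0,0,0,-1],[-0.004,0,0,0,0,0,-1],[-0.004,0,0,0,0,0,-1]]]' | sed -n 2,4p
python3 -m pendant '[[[-0.001,0,0,0,0,0,-1],[-0.002,0,0,0,0,0,-1],[-0.003,0,0,0,0,0,-1],[-0.003,0,0,0,0,0,-1]]]' | sed -n 2,4p
```

```text
tcp_pos: [0.5035, -0.0425, 0.2202]
eef_rot: [180.0, 0.0, 174.8]
contact_force: [0.6, -0.4, -1.1]
tcp_pos: [0.5056, -0.0429, 0.2198]
eef_rot: [180.0, -0.1, 174.8]
contact_force: [-4.4, -0.0, -0.1]
```

Contact at about x = 0.505 with 4.4 N, as the latch spring should feel. Now 8 mm onward in small steps.

```bash
python3 -m pendant '[[[-0.001,0,0,0,0,0,-1],[-0.002,0,0,0,0,0,-1],[-0.003,0,0,0,0,0,-1],[-0.004,0,0,0,0,0,-1],[-0.004,0,0,0,0,0,-1]]]' | sed -n 2,4p
python3 -m pendant '[[[-0.001,0,0,0,0,0,-1],[-0.002,0,0,0,0,0,-1],[-0.002,0,0,0,0,0,-1]]]' | sed -n 2,4p
python3 -m pendant '[[[-0.001,0,0,0,0,0,-1],[-0.001,0,0,0,0,0,-1]]]' | sed -n 2,4p
```

```text
tcp_pos: [0.5082, -0.0435, 0.2191]
eef_rot: [-180.0, -0.3, 174.8]
contact_force: [-9.3, 1.4, 1.0]
tcp_pos: [0.5102, -0.0437, 0.2192]
eef_rot: [-180.0, -0.3, 174.8]
contact_force: [-9.5, 2.4, 1.8]
tcp_pos: [0.5112, -0.0438, 0.2192]
eef_rot: [-180.0, -0.3, 174.8]
contact_force: [-8.8, 1.5, 0.5]
```

```bash
python3 -m pendant '[[[-0.001,0,0,0,0,0,-1],[-0.001,0,0,0,0,0,-1]]]' | sed -n 2,4p
python3 - <<'E'
from h import *
a=cv2.imread('pics/side4.png').astype(float); f=np.mean([r.capture('side').astype(float) for _ in range(4)],0)[:,:,::-1]
cv2.imwrite('pics/side5.png',f); d=np.abs(f-a).mean(2); 
# rail region left of gripper
for (x0,y0,x1,y1) in [(245,260,285,290),(265,165,300,185),(180,230,225,260)]: print(d[y0:y1,x0:x1].mean().round(2))
E
```

```text
tcp_pos: [0.5122, -0.0439, 0.2192]
eef_rot: [-180.0, -0.3, 174.8]
contact_force: [-8.4, 1.3, 1.3]
5.16
30.86
4.73[ WARN:0@1.500] global loadsave.cpp:1063 imwrite_ Unsupported depth image for selected encoder is fallbacked to CV_8U.
```

```bash
cat > rail.py <<'E'
from h import *
# vertical edge profiles along fixed columns of the side view: match rail band shift (rows) against a reference
def prof(f,cols=(250,256,262,268,274,280,286)):
    return np.array([cv2.GaussianBlur(f,(0,0),.7)[200:312,c].astype(float) for c in cols])
E
python3 - <<'E'
from rail import *
for k in ('side4','side5'):
    g=cv2.imread(f'pics/{k}.png',0)
    for c in (256,262,272): print(k,c,g[225:300:2,c].tolist())
E
```

```text
side4 256 [107, 97, 98, 102, 103, 99, 97, 99, 97, 97, 98, 98, 99, 108, 137, 152, 155, 155, 136, 148, 178, 187, 187, 179, 189, 165, 122, 114, 113, 102, 94, 95, 100, 113, 112, 113, 113, 113]
side4 262 [98, 99, 103, 105, 101, 97, 98, 97, 97, 98, 98, 99, 115, 140, 150, 156, 150, 137, 157, 183, 189, 186, 189, 185, 148, 114, 113, 112, 114, 114, 113, 114, 113, 112, 113, 112, 112, 114]
side4 272 [101, 99, 99, 97, 99, 98, 98, 97, 98, 99, 116, 143, 149, 159, 143, 138, 167, 188, 190, 188, 191, 178, 133, 113, 112, 113, 113, 112, 113, 113, 113, 110, 113, 112, 112, 123, 168, 198]
side5 256 [111, 102, 102, 106, 106, 102, 103, 101, 104, 102, 102, 101, 101, 112, 143, 158, 161, 161, 140, 153, 185, 194, 193, 186, 196, 171, 126, 119, 119, 106, 98, 98, 106, 117, 118, 119, 116, 118]
side5 262 [104, 104, 107, 109, 106, 102, 101, 101, 102, 100, 103, 103, 120, 144, 154, 161, 156, 142, 164, 191, 195, 194, 196, 192, 153, 120, 117, 118, 117, 118, 119, 119, 117, 117, 117, 118, 117, 117]
side5 272 [104, 103, 102, 102, 102, 103, 103, 101, 102, 105, 120, 150, 156, 165, 149, 144, 174, 194, 197, 196, 198, 186, 137, 118, 117, 117, 117, 116, 116, 116, 117, 117, 115, 117, 117, 128, 175, 204]
```

```bash
python3 -m pendant '[[[-0.001,0,0,0,0,0,-1],[-0.001,0,0,0,0,0,-1]]]' | sed -n 2,4p
python3 -m pendant '[[[-0.001,0,0,0,0,0,-1],[-0.001,0,0,0,0,0,-1]]]' | sed -n 2,4p
python3 - <<'E'
from rail import *
f=r.capture('side')[:,:,::-1]; cv2.imwrite('pics/side6.png',f); g=cv2.imread('pics/side6.png',0)
print(g[225:300:2,262].tolist())
E
```

```text
tcp_pos: [0.5135, -0.0439, 0.2193]
eef_rot: [-180.0, -0.3, 174.8]
contact_force: [-7.4, 1.9, 1.8]
tcp_pos: [0.515, -0.0439, 0.2196]
eef_rot: [-180.0, -0.2, 174.8]
contact_force: [-5.7, 1.0, 0.0]
[101, 102, 108, 110, 107, 104, 101, 102, 101, 103, 103, 105, 126, 168, 146, 145, 174, 190, 195, 191, 193, 182, 135, 117, 117, 117, 119, 115, 120, 118, 119, 120, 119, 118, 116, 117, 115, 123]
```

The rail has risen and the force dropped to 5.7 N, so the latch has tripped. Withdrawing straight back now.

```bash
python3 -m pendant '[[[0.005,0,0,0,0,0,-1],[0.015,0,0,0,0,0,-1],[0.03,0,0,0,0,0,-1],[0.05,0,0,0,0,0,-1],[0.065,0,0,0,0,0,-1]]]' | sed -n 2,4p
python3 -m pendant '[[[0.01,0,0,0,0,0,-1],[0.025,0,0,0,0,0,-1],[0.03,0,0,0,0,0,-1],[0.03,0,0,0,0,0,-1]]]' | sed -n 2,4p
python3 - <<'E'
from h import *
f=r.capture('side')[:,:,::-1]; cv2.imwrite('pics/side7.png',f); g=cv2.imread('pics/side7.png',0)
print(g[225:300:2,262].tolist()); st()
for uv in [(367,293),(390,285),(423,269),(277,304),(289,335),(301,359),(193,373),(240,362)]: print(uv,onz('top',uv,.01).round(3))
E
```

```text
tcp_pos: [0.4509, -0.0376, 0.2206]
eef_rot: [179.9, 0.1, 174.8]
contact_force: [0.1, 0.3, -0.3]
tcp_pos: [0.4216, -0.0349, 0.2206]
eef_rot: [179.9, 0.1, 174.9]
contact_force: [0.2, 0.4, -0.3]
[97, 95, 101, 101, 100, 98, 93, 96, 95, 95, 93, 100, 126, 158, 136, 137, 168, 182, 184, 182, 188, 169, 118, 109, 110, 111, 114, 113, 113, 114, 112, 111, 112, 108, 113, 111, 110, 115]
t 12.55 p [ 0.4222 -0.0348  0.2206] rpy [1.7993e+02 1.0000e-01 1.7486e+02] F [ 0.  -0.4 -0.4] w 0.0157 40.0 q [  22.2    9.6  -43.7   -0.   -36.6 -117.3]
(367, 293) [ 0.383 -0.121  0.01 ]
(390, 285) [ 0.371 -0.189  0.01 ]
(423, 269) [ 0.365 -0.295  0.01 ]
(277, 304) [0.477 0.114 0.01 ]
(289, 335) [0.385 0.126 0.01 ]
(301, 359) [0.312 0.128 0.01 ]
(193, 373) [0.419 0.407 0.01 ]
(240, 362) [0.384 0.279 0.01 ]
```

```bash
python3 -m pendant '[[[-0.015,-0.03,0,0,0,0,-1],[-0.03,-0.055,0.01,0,0,0,-1],[-0.03,-0.065,0.02,0,0,0,-1],[-0.03,-0.065,0.03,0,0,0,-1],[-0.03,-0.065,0.033,0,0,0,-1]]]' | sed -n 2,4p
python3 -m pendant '[[[0,0,0.001,0,0,0,-1],[0,0,0.002,0,0,0,-1],[0,0,0.003,0,0,0,-1],[0,0,0.0035,0,0,0,-1],[0,0,0.0035,0,0,0,-1]]]' | sed -n 2,4p
```

```text
tcp_pos: [0.4453, -0.1027, 0.1858]
eef_rot: [180.0, -0.1, 174.7]
contact_force: [-0.1, 0.5, -0.2]
tcp_pos: [0.4458, -0.1022, 0.184]
eef_rot: [179.9, 0.1, 174.8]
contact_force: [-1.0, 0.9, 2.0]
```

Touchdown at z = 0.184 with 2 N. I'll open partway, then rise.

```bash
python3 -m pendant '[[[0,0,0,0,0,0,-0.4],[0,0,0,0,0,0,-0.4],[0,0,0,0,0,0,-0.3],[0,0,-0.02,0,0,0,-0.3],[0,0,-0.06,0,0,0,-0.3]]]' | sed -n 2,6p
python3 -m pendant '[[[0,0,-0.04,0,0,0,-1],[0,0,-0.08,0,0,0,-1],[0,0,-0.08,0,0,0,-1]]]' | sed -n 2,6p
python3 - <<'E'
from h import *
st()
for n in ('side','top'): cv2.imwrite(f'pics/{n}8.png',r.capture(n)[:,:,::-1])
f=cv2.imread('pics/side8.png');t=cv2.imread('pics/top8.png')
c=np.zeros((600,800,3),np.uint8)
c[:,:480]=cv2.resize(f[150:320,210:346],(480,600),interpolation=cv2.INTER_CUBIC)
c[:320,480:]=cv2.resize(t[200:320,260:380],(320,320),interpolation=cv2.INTER_CUBIC)
cv2.imwrite('pics/m8.png',c)
E
```

```text
tcp_pos: [0.4445, -0.1028, 0.242]
eef_rot: [-180.0, -0.4, 174.8]
contact_force: [1.0, -0.3, -0.3]
gripper_width: 0.031
gripper_force: 0.0
tcp_pos: [0.4472, -0.1026, 0.329]
eef_rot: [179.9, 0.5, 174.9]
contact_force: [1.2, 0.8, -0.1]
gripper_width: 0.0119
gripper_force: 0.0
t 14.35 p [ 0.4472 -0.1026  0.329 ] rpy [179.88   0.54 174.86] F [ 1.2  0.8 -0.1] w 0.0119 0.0 q [ 1.18e+01  3.60e+00 -3.20e+01  1.00e-01 -5.38e+01 -1.07e+02]
```

View pics/m8.png

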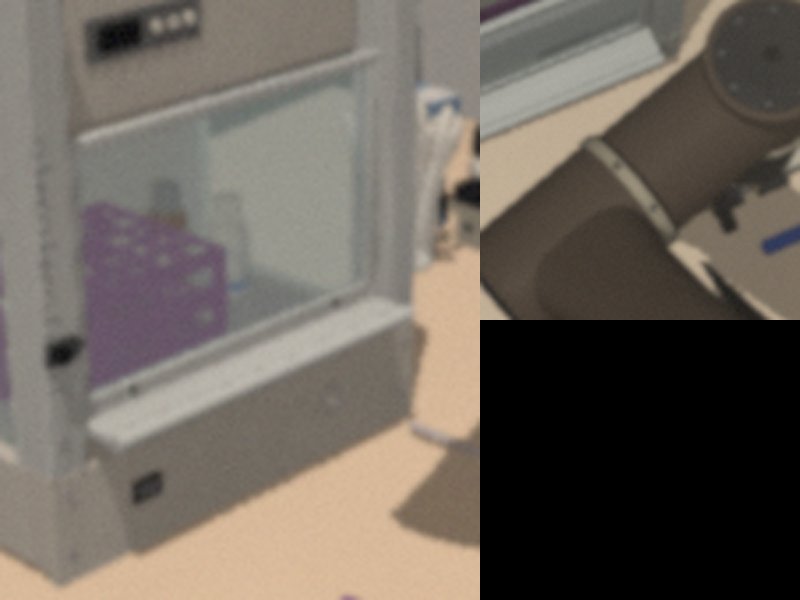

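The rod lies on the worktop with its tip showing at crop (415,430), and the sash has popped up. The mark is at crop (65,352), with its tip at about (83,347). Next I'll tilt the fingers forward well clear of everything and watch the joints.

```bash
python3 -m pendant '[[[0.01,0.04,0,0,-7,0,-1],[0.02,0.08,0,0,-14,0,-1],[0.03,0.11,0,0,-21,0,-1],[0.04,0.13,0,0,-28,0,-1],[0.05,0.13,0,0,-35,0,-1]]]' >/dev/null
python3 - <<'E'
from h import *
st(); g=cv2.imread('pics/side8.png',0)
print(g[240:260,222:240])
E
python3 -m pendant '[[[0,0,0,0,-7,0,-1],[0,0,0,0,-14,0,-1],[0,0,0,0,-20,0,-1],[0,0,0,0,-20,0,-1]]]' >/dev/null
python3 -c "from h import *; st()"
```

```text
t 14.95 p [0.4379 0.0419 0.3485] rpy [-178.72   27.59  173.87] F [ 1.8 -1.7  1.4] w 0.0005 0.0 q [  31.6   -7.3  -57.8   45.8  -24.8 -167.7]
[[130 117 114 113 116 119 125 126 125 119 109 105  96  91  92  92  95  94]
 [127 120 117 116 118 119 126 126 124 124 114 105  98  94  91  98  93  96]
 [130 124 122 123 119 122 123 124 125 117 112 102  97  90  94  96  93  92]
 [138 129 124 122 124 123 122 120 121 118 109 105 100  92  94  93  95  96]
 [134 126 120 121 117 116 114 107 103 105 103 101  99  97  94  93  95  91]
 [128 117 111 109 108  98  90  85  77  79  86  96  94  95  97  93  93  96]
 [125 113 101  93  85  74  64  62  51  62  67  79  88  94  93  96  93  96]
 [119  97  78  72  59  49  48  46  48  49  61  73  86  94  94  95  92  95]
 [110  83  59  45  37  34  31  38  44  52  64  81  92  96  93  93  95  91]
 [107  78  54  33  26  19  25  24  40  52  69  95 100  96  95  93  93  92]
 [111  74  49  24  28  22  19  27  43  64  84 102 105 100  95  90  90  93]
 [107  75  47  31  28  23  19  35  59  81  96 105 105  97  93  94  95  94]
 [107  76  50  40  37  33  44  58  84  97 105 108 107 101  94  93  90  92]
 [113  81  64  62  65  64  72  85  99 106 110 112 110 102  93  95  94  95]
 [121  99  88  87  91  93  95 104 110 111 110 113 112 100  95  92  96  96]
 [132 117 105 105 104 102 104 106 111 112 113 111 106 102  96  91  92  95]
 [134 124 110 101 105 107 108 108 110 107 116 109 103  97  93  97  96  90]
 [137 126 115 108 108 106 109 108 110 112 112 108 102  91  91  92  94  95]
 [137 133 122 115 111 108 108 110 111 115 113 110 105  97  95  97  99 105]
 [136 135 125 120 115 106 106 109 108 115 115 110  99  99 100 108 115 126]]
t 15.35 p [0.4509 0.0056 0.4413] rpy [-178.96   42.48  175.85] F [-0.9 -0.2  0. ] w 0.0002 0.0 q [  15.8  -14.3  -58.3   69.2  -15.3 -173.6]
```

The wrist hits its limits that way round (j6, j3). I'll fit the arm's kinematics from the logged states and plan the tilted push with them.

```bash
cat > kin.py <<'E'
from h import *
from scipy.optimize import least_squares
D=[([-60.383,20.588,.638,-.018,-70.136,-16.509],[.1531,-.6572,.4038],[179.91,-.01,-166.9]),
([-37,13,-16.7,0,-60.3,-64.9],[.3143,-.4769,.3549],[180,0,168.06]),
([-20.8,14.9,-22.5,0,-52.8,-95.8],[.42,-.3651,.2993],[-180,-.12,153.3]),
([-20.5,16.6,-30.4,.1,-42.7,-94.8],[.3913,-.3512,.2367],[-179.98,.32,154.77]),
([25.3,6.3,-48.4,-.2,-35.5,-123],[.3823,-.0311,.2178],[-179.97,-.31,172.04]),
([20.4,12.6,-39.6,-.1,-37.8,-115.7],[.4557,-.035,.2191],[179.98,-.05,174.68]),
([22.2,9.6,-43.7,0,-36.6,-117.3],[.4222,-.0348,.2206],[179.93,.1,174.86]),
([11.8,3.6,-32,.1,-53.8,-107],[.4472,-.1026,.329],[179.88,.54,174.86]),
([31.6,-7.3,-57.8,45.8,-24.8,-167.7],[.4379,.0419,.3485],[-178.72,27.59,173.87]),
([15.8,-14.3,-58.3,69.2,-15.3,-173.6],[.4509,.0056,.4413],[-178.96,42.48,175.85])]
lo=np.array([-176.03,-82.01,-58.28,-173.87,-174.79,-173.66]);hi=np.array([176.03,121.73,71.71,95.51,-.11,173.66])
E1=lambda a,x:Ro.from_euler(a,x,degrees=True)
M=Ro.from_matrix(np.array([[0,0,1],[0,1,0],[-1,0,0]]))  # tool z->x fwd, tool x-> -z
def fk(q,k,s4=1,s6=1):
    A=E1('z',q[0]);B=E1('y',q[1]);C=E1('y',q[1]-q[2]);Wr=C*E1('x',s4*q[3])*E1('y',-q[4])
    R=A*Wr*E1('x',s6*q[5]+k[8])*M
    p=A.apply(np.array([k[0],k[1],k[2]])+B.apply([k[3],0,k[4]])+C.apply([k[5],0,k[6]])+Wr.apply([k[7],0,0]))
    return p,R
def fit():
    best=None
    for s4 in(1,-1):
     for s6 in(1,-1):
      for c in(0,90,180,270):
        def f(k):
            o=[]
            for q,p,e in D:
                P_,R=fk(q,k,s4,s6); o+=list((P_-p)*10)+list((R.inv()*E1('xyz',e)).as_rotvec())
            return np.array(o)
        x=least_squares(f,[0,-.19,.3,0,.5,.4,0,.1,c])
        if best is None or x.cost<best[0]: best=(x.cost,x.x,s4,s6,f(x.x))
    return best
E
python3 - <<'E'
from kin import *
b=fit(); print(b[0],b[1].round(4),b[2:4]); print(np.abs(b[4].reshape(-1,6)).max(1).round(4))
np.savez('k.npz',k=b[1],s=b[2:4])
E
```

```text
1.0777007412140764 [-2.103000e-01 -1.779000e-01  5.705000e-01  2.709000e-01  2.705000e-01
  5.254000e-01 -3.720000e-02  1.210000e-01  2.700184e+02] (-1, -1)
[0.3077 0.1985 0.1573 0.2433 0.2495 0.1344 0.1603 0.6289 0.2945 0.9291]
```

Run:
```python
from kin import *
b=fit(); 
np.set_printoptions(suppress=True)
r_=b[4].reshape(-1,6); r_[:,:3]*=100; r_[:,3:]*=57.3; print(r_.round(1))
```

```text
[[ -1.6  30.8 -10.6  -0.    0.   -0. ]
 [ 19.9   2.3   4.6  -0.   -0.    0. ]
 [ -1.3  15.7  -6.7  -0.   -0.1   0.1]
 [-24.3  23.9 -15.   -0.   -0.   -0. ]
 [ 20.5  24.9  20.5   0.    0.1   0.1]
 [-13.4   9.8  -2.7   0.    0.   -0.1]
 [  2.7  16.    6.9  -0.   -0.    0. ]
 [ 62.9  27.2  37.3  -0.    0.1  -0. ]
 [ -8.7 -29.5 -11.6  -0.   -0.1  -0. ]
 [  3.7 -92.9 -22.8   0.   -0.   -0.1]]
```

Run:
```python
from kin import *
np.set_printoptions(suppress=True)
z=np.load('k.npz');s4,s6=z['s']
def mats(q):
    A=E1('z',q[0]);B=A*E1('y',q[1]);C=A*E1('y',q[1]-q[2]);F=C*E1('x',s4*q[3]);W=F*E1('y',-q[4])
    return [m.as_matrix() for m in (A,B,C,F,W)]
for use in ('ABCW','ABCFW','wABCFW'):
    H=np.vstack([np.hstack(([np.eye(3)] if 'w' in use else [])+[m for n,m in zip('ABCFW',mats(q)) if n in use]) for q,_,_ in D]); y=np.concatenate([p for _,p,_ in D])
    x,_,rk,_=np.linalg.lstsq(H,y,rcond=1e-8); print(use,rk,((H@x-y).reshape(-1,3)*1000).round(1).tolist(),x.round(3))
```

```text
ABCW 10 [[0.0, -0.2, -0.1], [-0.1, -0.0, 0.3], [0.1, 0.3, -0.7], [-0.2, -0.1, -0.1], [0.0, 0.1, 0.2], [0.1, 0.1, 0.4], [-0.1, -0.1, -0.3], [-0.2, -0.2, 0.4], [0.2, 0.2, -0.3], [-0.0, 0.0, -0.0]] [ 0.005  0.001  0.192 -0.001  0.001  0.603  0.463  0.001 -0.     0.195
 -0.195 -0.003]
ABCFW 11 [[0.0, -0.2, 0.0], [-0.1, -0.0, 0.3], [0.1, 0.3, -0.6], [-0.2, -0.1, 0.0], [0.1, 0.1, 0.1], [0.1, 0.1, 0.4], [-0.1, -0.1, -0.3], [-0.1, -0.2, 0.2], [0.2, 0.2, -0.3], [-0.1, -0.1, 0.1]] [ 0.005  0.001  0.192 -0.003  0.001  0.603  0.231  0.001  0.001  0.231
 -0.098 -0.002  0.195 -0.098 -0.002]
wABCFW 13 [[0.1, -0.1, -0.0], [-0.1, -0.0, 0.3], [0.1, 0.3, -0.6], [-0.1, -0.1, 0.1], [0.1, 0.1, 0.1], [0.1, 0.1, 0.4], [-0.1, -0.1, -0.3], [-0.1, -0.3, 0.2], [0.2, 0.2, -0.3], [-0.1, -0.1, 0.1]] [-0.    -0.     0.096  0.005  0.001  0.096 -0.003  0.001  0.602  0.231
  0.001  0.002  0.231 -0.097 -0.002  0.195 -0.097 -0.002]
```

```bash
cat > ik.py <<'E'
from kin import *
c=[np.array(v) for v in ([.005,.001,.192],[-.001,.001,.603],[.463,.001,0],[.195,-.195,-.003])]
def FK(q):
    A=E1('z',q[0]);C=A*E1('y',q[1]-q[2]);W=C*E1('x',-q[3])*E1('y',-q[4])
    p0=A.apply(c[0])+(A*E1('y',q[1])).apply(c[1]); p1=p0+C.apply(c[2])
    return p1+W.apply(c[3]), W*E1('x',-q[5]+270.018)*M, p0, p1, p1+W.apply([0,-.195,0])
def IK(p,R,seeds):
    best=None
    for s in seeds:
        f=lambda q:np.concatenate([(FK(q)[0]-p)*20,(FK(q)[1].inv()*R).as_rotvec()*2])
        x=least_squares(f,np.clip(s,lo+.5,hi-.5),bounds=(lo,hi),max_nfev=60)
        if best is None or x.cost<best[0]-1e-6: best=(x.cost,x.x)
    return best
def pose(tip,head,beta,up=1):
    h,b=np.radians(head),np.radians(beta); z=np.array([np.cos(h)*np.cos(b),np.sin(h)*np.cos(b),-np.sin(b)])
    y=np.cross([0,0,1],z); y/=np.linalg.norm(y); y*=-up # x=y cross z ; up: tool x upward
    x=np.cross(y,z); 
    R=Ro.from_matrix(np.array([x,y,z]).T); return np.array(tip)-.178*z,R
E
cat > s.py <<'E'
from ik import *
rng=np.random.default_rng(0)
n=np.array([np.cos(np.radians(-5.3)),np.sin(np.radians(-5.3)),0]);l=np.array([-n[1],n[0],0])
seeds=[[20,10,-40,60,-30,0],[20,10,-40,-60,-30,0],[20,20,-30,-120,-50,90],[0,20,-30,90,-60,-90],[40,10,-40,-150,-50,0]]
for sy in (.08,0,-.08):
  for head in (-60,-40,-20,-5,20,40):
    for beta in (15,30,40):
      for up in (1,-1):
        o=[]
        for z in (.09,.20):
            tip=n*.613+l*(.092+sy)+np.array([0,0,z]); x=IK(*pose(tip,head,beta,up),seeds); o.append(x)
        if max(o[0][0],o[1][0])<1e-4: print(sy,head,beta,up,o[0][1].round(0),o[1][1].round(0))
E
timeout 500 python3 s.py; python3 -c "
from ik import *
x=pose([.6,0,.1],0,30,1); print(x[1].as_matrix().round(2)); s=r.get_state(); print(s['tcp_pos'],FK(s['joints'])[0],(FK(s['joints'])[1].inv()*E1('xyz',s['eef_rot'])).magnitude())"
```

```text
0.08 -60 15 1 [ 50.  42. -45.  70. -76. -87.] [ 51.  33. -44.  66. -80. -77.]
0.08 -60 15 -1 [ 50.  42. -45.  70. -76.  93.] [ 51.  33. -44.  66. -80. 103.]
0.08 -60 30 1 [ 47.  34. -45.  67. -64. -78.] [ 49.  25. -41.  60. -70. -66.]
0.08 -60 30 -1 [ 47.  34. -45.  67. -64. 102.] [ 49.  25. -41.  60. -70. 114.]
0.08 -60 40 1 [ 45.  29. -44.  63. -56. -70.] [ 48.  21. -38.  54. -64. -57.]
0.08 -60 40 -1 [ 45.  29. -44.  63. -56. 110.] [ 48.  21. -38.  54. -64. 123.]
0.08 20 15 1 [ -29.   41.  -49. -131.  -75.  -90.] [ -25.   15.  -43. -124.  -55. -117.]
0.08 20 15 -1 [ -29.   41.  -49. -131.  -75.   90.] [ -25.   15.  -43. -124.  -55.   63.]
0.08 20 30 1 [ -19.   20.  -39. -121.  -39. -120.] [  -0.    3.  -29.  -90.  -17. -170.]
0.08 20 30 -1 [ -19.   20.  -39. -121.  -39.   60.] [ -0.   3. -29. -90. -17.  10.]
0.08 40 15 1 [ -27.   35.  -31. -105.  -67. -113.] [ -24.   18.  -29.  -99.  -61. -134.]
0.08 40 15 -1 [ -27.   35.  -31. -105.  -67.   67.] [-24.  18. -29. -99. -61.  46.]
0.08 40 30 1 [ -16.   22.  -26.  -93.  -46. -140.] [  -9.    8.  -23.  -78.  -42. -166.]
0.08 40 30 -1 [
[... 2468 characters left out ...]
9.  -29. -165.] [ -5.   1. -26. -53. -24. 157.]
-0.08 20 40 -1 [-18.  14. -27. -79. -29.  15.] [ -5.   1. -26. -53. -24. -23.]
-0.08 40 15 1 [ -40.   36.  -22.  -90.  -72. -123.] [ -38.   22.  -21.  -86.  -71. -139.]
-0.08 40 15 -1 [-40.  36. -22. -90. -72.  57.] [-38.  22. -21. -86. -71.  41.]
-0.08 40 30 1 [ -31.   25.  -21.  -80.  -56. -143.] [ -27.   13.  -18.  -72.  -57. -161.]
-0.08 40 30 -1 [-31.  25. -21. -80. -56.  37.] [-27.  13. -18. -72. -57.  19.]
-0.08 40 40 -1 [-22.  19. -19. -68. -47.  20.] [-18.   9. -16. -58. -50.   1.]
[[ 0.5   0.    0.87]
 [ 0.   -1.    0.  ]
 [ 0.87  0.   -0.5 ]]
[0.45094937 0.00555984 0.44132711] [0.45175351 0.00618601 0.44166421] 0.00031415926535895817
```

```bash
python3 - <<'E'
from h import *
y=np.radians(-5.3); n=np.array([np.cos(y),np.sin(y),0]); l=np.array([-n[1],n[0],0]); p=P('side'); pt=P('top'); zz=np.array([0,0,1.])
for D in (.620,.624,.628):
    print(D,'hole pred',proj('side',n*D+l*.0044+zz*.045,p).round(1),'mark',[ (X@n,X@l,X[2]) for X in [onplane('side',(233,247.2),n*(D-d),n,p) for d in (0,.005,.01)]])
g=cv2.imread('pics/top0.png',0); print(g[244:264,202:224])
g=cv2.imread('pics/side0.png',0)
for cc in (246,250,254,258): print(cc,g[262:300,cc].tolist())
E
cat > path.py <<'E'
from ik import *
np.set_printoptions(suppress=True,linewidth=150)
# simulate candidate: down pose -> tilt toward heading 60 -> final heading
q=np.array([15.8,0,-40,0,-45,-50.])
def go(w,N):
    global q
    p0,R0=FK(q)[:2]; p1,R1=w; rv=(R0.inv()*R1).as_rotvec()
    for i in range(1,N+1):
        a=i/N; x=IK(p0+(p1-p0)*a,R0*Ro.from_rotvec(rv*a),[q]); dq=np.abs(x[1]-q).max(); q=x[1]
        print(round(x[0],5),q.round(0),'maxstep',dq.round(0)) if i%3==0 or i==N else None
down=lambda pos,head:(np.array(pos),E1('xyz',[180,0,head-180]))
x=IK(*down([.42,-.02,.36],50),[q]); q=x[1]; print(x[0],q.round(0))
n=np.array([np.cos(np.radians(-5.3)),np.sin(np.radians(-5.3)),0]);l=np.array([-n[1],n[0],0])
tip=n*.56+l*.092+np.array([0,0,.20])
for h,b in ((50,45),(30,25),(25,22)): print('to',h,b); go(pose(tip,h,b,-1),8)
print('down'); tip=n*.56+l*.092+np.array([0,0,.08]); go(pose(tip,25,22,-1),4)
tip=n*.613+l*.092+np.array([0,0,.08]); go(pose(tip,25,22,-1),4); print([v.round(3) for v in FK(q)[2:]])
tip=n*.613+l*.092+np.array([0,0,.22]); go(pose(tip,25,22,-1),6)
E
timeout 300 python3 path.py
```

```text
0.62 hole pred [[306.1 263.5]] mark [(np.float64(0.6199999999999999), np.float64(0.24754135418153342), np.float64(0.17482360231027227)), (np.float64(0.6149999999999999), np.float64(0.25158193583309013), np.float64(0.1778007192151232)), (np.float64(0.61), np.float64(0.2556225174846469), np.float64(0.180777836119974))]
0.624 hole pred [[305. 263.]] mark [(np.float64(0.624), np.float64(0.2443088888602879), np.float64(0.17244190878639154)), (np.float64(0.6189999999999999), np.float64(0.2483494705118448), np.float64(0.17541902569124246)), (np.float64(0.614), np.float64(0.2523900521634015), np.float64(0.17839614259609338))]
0.628 hole pred [[303.9 262.6]] mark [(np.float64(0.6279999999999999), np.float64(0.2410764235390426), np.float64(0.17006021526251092)), (np.float64(0.623), np.float64(0.24511700519059917), np.float64(0.17303733216736172)), (np.float64(0.6179999999999999), np.float64(0.24915758684215608), np.float64(0.17601444907221264))]
[[144 118  95  83  88  91  92  92  93  94  93  93  91  87  84  80  79  82
   83  85  82  87]
 [161 137 109  89  88  87  92  93  92  93  92  93  93  91
[... 2707 characters left out ...]
 -63. -45.   4.] maxstep 4.0
0.0 [-19.   4. -29. -78. -45.  18.] maxstep 5.0
0.0 [-25.   5. -33. -88. -48.  29.] maxstep 5.0
to 25 22
0.0 [-26.   5. -34. -92. -48.  32.] maxstep 1.0
0.0 [-28.   5. -36. -95. -49.  35.] maxstep 1.0
0.0 [-29.   5. -37. -97. -49.  38.] maxstep 1.0
down
0.0 [ -36.   23.  -42. -107.  -58.   65.] maxstep 9.0
0.0 [ -38.   30.  -43. -110.  -61.   73.] maxstep 9.0
0.0 [ -34.   30.  -39. -111.  -59.   69.] maxstep 1.0
0.0 [ -33.   30.  -37. -111.  -58.   67.] maxstep 1.0
[array([ 0.257, -0.166,  0.714]), array([ 0.407, -0.264,  0.287]), array([ 0.305, -0.113,  0.217])]
0.0 [ -29.   17.  -34. -104.  -51.   50.] maxstep 6.0
0.0 [-24.   6. -30. -95. -45.  31.] maxstep 6.0
```

Run:
```python
from h import *
ps,pt=P('side'),P('top')
y=np.radians(-5.3); n=np.array([np.cos(y),np.sin(y),0]); l=np.array([-n[1],n[0],0])
for a,b in [((226.5,249.8),(213,254.6)),((233,247.2),(219.3,250.5))]:
    X=tri([('side',a,ps),('top',b,pt)]); print(X.round(4),X@n,X@l,proj('side',X,ps),proj('top',X,pt))
# rod tip bias check top (13 mm steps): hole & rail in the popped view
delta([.42,-.02,.36],[180,0,-130]); st()
```

```text
[0.6453 0.2029 0.1717] 0.6238178289446217 0.2616772836916275 [[227.06311288 249.90811512]] [[212.54681452 254.40857156]]
[0.6465 0.183  0.1707] 0.6268078794197892 0.24191694133861036 [[233.04326889 247.20832697]] [[219.2648605  250.48478283]]
shift [ 0.0763 -0.027   0.0409] turn [-20.97  38.76 -51.96]
t 15.35 p [0.4509 0.0056 0.4413] rpy [-178.96   42.48  175.85] F [-0.9 -0.2  0. ] w 0.0002 0.0 q [  15.8  -14.3  -58.3   69.2  -15.3 -173.6]
```

```bash
python3 -m pendant '[[[0.04,-0.014,0.02,-10,19,-26,-1],[0.04,-0.014,0.02,-10,19,-26,-1],[0.076,-0.027,0.04,-21,38.8,-52,-1],[0.076,-0.027,0.04,-21,38.8,-52,-1],[0.076,-0.027,0.04,-21,38.8,-52,-1]]]' >/dev/null
python3 -c "
from ik import *
st(); delta([.42,-.02,.36],[180,0,-130])"
```

```text
t 15.85 p [ 0.4194 -0.0217  0.3595] rpy [-173.07   22.4  -157.43] F [ 1.6 -1.1  1.6] w 0.0003 0.0 q [  27.6  -10.3  -49.5   17.7  -30.3 -110.1]
shift [-0.0014  0.0014 -0.0002] turn [-12.07  20.32 -28.4 ]
```

Going on to the vertical pose and then into the tilted pose (heading 50, 45° down).

```bash
python3 -m pendant '[[[0,0,0,-12,20,-28,-1],[0,0,0,-12,20,-28,-1],[0,0,0,-12,20,-28,-1],[0,0,0,-12,20,-28,-1],[0,0,0,-12,20,-28,-1]]]' >/dev/null
python3 -c "
from ik import *
st(); n=np.array([np.cos(np.radians(-5.3)),np.sin(np.radians(-5.3)),0]);l=np.array([-n[1],n[0],0])
tip=n*.55+l*.092+np.array([0,0,.22])
p,R=pose(tip,50,45,-1); print(p.round(3)); delta(p,R.as_euler('xyz',degrees=True))"
```

```text
t 16.35 p [ 0.4214 -0.0214  0.361 ] rpy [-179.86    0.41 -130.39] F [ 0.1  0.2 -0.3] w 0.0005 0.0 q [ 24.1  -2.2 -33.2  -0.1 -58.6 -64.5]
[ 0.475 -0.056  0.346]
shift [-0.0087 -0.0631  0.0154] turn [ -0.29 -44.59  -0.31]
```

```bash
python3 -m pendant '[[[-0.002,-0.012,0.003,0,-8,0,-1],[-0.004,-0.024,0.006,0,-16,0,-1],[-0.006,-0.036,0.009,0,-24,0,-1],[-0.007,-0.05,0.012,0,-32,0,-1],[-0.009,-0.063,0.015,0,-40,0,-1]]]' >/dev/null
python3 -c "
from ik import *
st(); n=np.array([np.cos(np.radians(-5.3)),np.sin(np.radians(-5.3)),0]);l=np.array([-n[1],n[0],0])
tip=n*.55+l*.092+np.array([0,0,.22])
p,R=pose(tip,25,22,-1); print(p.round(3)); delta(p,R.as_euler('xyz',degrees=True))"
```

```text
t 16.85 p [ 0.4746 -0.0552  0.3468] rpy [-179.55   40.64 -130.31] F [-2.4 -1.1 -2.7] w 0.0002 0.0 q [ -2.    1.8 -21.2 -43.2 -47.7 -14. ]
[ 0.407 -0.029  0.287]
shift [0.0574 0.0691 0.0294] turn [ 19.81 -26.87  14.64]
```

```bash
python3 -m pendant '[[[0.012,0.014,0.006,4,-5.4,3,-1],[0.024,0.028,0.012,8,-10.8,6,-1],[0.036,0.042,0.018,12,-16,9,-1],[0.048,0.056,0.024,16,-21.5,12,-1],[0.057,0.069,0.029,19.8,-26.9,14.6,-1]]]' >/dev/null
python3 -c "
from ik import *
st(); n=np.array([np.cos(np.radians(-5.3)),np.sin(np.radians(-5.3)),0]);l=np.array([-n[1],n[0],0])
for z in (.075,):
  tip=n*.55+l*.092+np.array([0,0,z])
  p,R=pose(tip,25,22,-1); print(p.round(3)); delta(p,R.as_euler('xyz',degrees=True))"
```

```text
t 17.35 p [ 0.4056 -0.029   0.2877] rpy [-179.76   67.92 -155.03] F [-2.8  1.2 -2.6] w 0.0003 0.0 q [-27.5   1.4 -36.9 -94.5 -47.2  32.5]
[ 0.407 -0.029  0.142]
shift [ 1.35e-01 -1.00e-04  5.57e-02] turn [-0.27 -0.08 -0.01]
```

Run:
```python
from h import *
p=P('wrist'); im=r.capture('wrist'); cv2.imwrite('pics/w9.png',im[:,:,::-1]); np.savez('w9.npz',*p)
print('cam',(-p[2].T@p[3]).round(3))
u=proj('',[[.6465,.183,.171],[.6465,.183,.161],[.6453,.2029,.1717],[.6,.0,.1]],p); print(u.round(1))
g=cv2.cvtColor(im,cv2.COLOR_RGB2GRAY); c=u[0].astype(int); x0=max(c[0]-60,0); print(x0,c[1]-30)
np.set_printoptions(linewidth=250)
print(g[max(c[1]-33,0):c[1]+33:3, x0:x0+120:3])
```

```text
cam [ 0.398 -0.033  0.215]
[[449.9 230.9]
 [449.5 217.5]
 [471.9 233.1]
 [212.2  50.9]]
389 200
[[146 141 144 143 143 143 143 158 163 164 156 167 157 160 141 138 142 146 148 172 173 164 161 157 153 168 177 166 170 124 162 173 174 144 132 181 171 151 162 165]
 [146 140 144 145 144 145 144 157 166 166 155 161 158 160 140 140 144 145 149 168 164 161 159 153 149 134 140 130 157 152 159 177 174 156 133 183 176 158 152 151]
 [142 145 144 143 145 144 143 159 166 164 159 160 159 158 139 140 144 144 147 162 159 162 162 157 154 154 174 174 167 156 157 178 179 167 138 181 177 165  70  68]
 [142 145 143 141 144 144 142 158 168 165 158 162 158 159 140 142 142 145 148 162 159 160 160 155 157 159 170 173 169 159 157 182 179 173 149 183 177 170  74  76]
 [147 146 145 144 143 145 143 158 167 164 158 164 160 159 141 141 142 142 147 158 162 163 161 157 154 159 165 165 167 166 132 126 107 122 157 178 163 162  87  81]
 [144 146 145 142 144 144 143 155 166 167 161 164 161 159 140 141 142 145 145 162 160 161 161 157 156 157 129 131 115 150  84  60  71 106 111 128 139 146 126 123]
 [144 145 144 146 145 142 
[... 1882 characters left out ...]
47 154 153 152 153 153 156 154 152 152 153 155]
 [140 142 144 141 145 141 147 149 166 165 162 164 156 162 144 143 146 144 144 162 175 175 178 174 173 175 162 141 119 154 152 155 154 155 155 158 161 167 175 181]
 [142 143 144 145 143 143 145 150 164 165 163 163 158 163 144 141 143 146 146 161 175 178 178 177 167 176 174 178 163 146 129 127 117 102  88  95 108 120 126 140]
 [144 143 142 144 144 145 143 148 167 165 163 163 156 163 149 143 145 146 144 161 174 176 178 178 166 175 174 176 160  44  45  41  42  45  39  50  35  43  43  36]
 [146 144 143 145 147 142 143 149 167 166 164 162 158 164 147 145 141 146 144 159 172 175 179 175 170 169 174 177 155  44  43  42  42  47  41  46  61 174 181 171]]
```

Readout of the wrist picture: the pointer tip is at about (445.5,232.5), which puts the mark at z ≈ 0.172. A heading of 25° would bring a corner of the gripper body to the rail, so I'm looking for a straighter heading.

```bash
cat > s2.py <<'E'
from ik import *
np.set_printoptions(suppress=True,linewidth=150)
n=np.array([np.cos(np.radians(-5.3)),np.sin(np.radians(-5.3)),0]);l=np.array([-n[1],n[0],0])
q0=r.get_state()['joints']; sd=[q0,[-30,30,-45,-140,-60,75]]
for sy in (0,-.04,-.08):
  for head in (0,5,10):
    for beta in (20,28,35):
      o=[];m=[]
      for D,z in ((.55,.07),(.613,.08),(.613,.17)):
        tip=n*D+l*(.092+sy)+np.array([0,0,z]); x=IK(*pose(tip,head,beta,-1),sd); o.append(x); m.append(np.minimum(x[1]-lo,hi-x[1]).min())
      if max(v[0] for v in o)<1e-4: print(sy,head,beta,np.round(m),o[0][1].round(0),o[1][1].round(0),o[2][1].round(0))
E
timeout 300 python3 s2.py
```

```text
0 10 28 [ 3. 12. 21.] [ -38.   30.  -56. -130.  -59.   86.] [ -31.   25.  -47. -130.  -49.   74.] [ -20.    6.  -37. -112.  -28.   40.]
0 10 35 [11. 20.  0.] [ -28.   17.  -48. -123.  -37.   64.] [ -22.   17.  -39. -120.  -30.   53.] [ 10.   3. -32. -66.  -0. -24.]
-0.04 5 28 [ 1. 10. 20.] [ -43.   31.  -57. -131.  -61.   88.] [ -35.   25.  -48. -133.  -50.   77.] [ -24.    6.  -38. -115.  -28.   42.]
-0.04 10 20 [ 2.  9. 15.] [ -48.   46.  -56. -125.  -77.  101.] [ -40.   36.  -49. -128.  -67.   86.] [ -35.   14.  -43. -120.  -50.   60.]
-0.04 10 28 [ 6. 15. 23.] [ -42.   27.  -52. -123.  -56.   80.] [ -34.   24.  -44. -124.  -48.   69.] [ -23.    6.  -35. -106.  -30.   36.]
-0.04 10 35 [13. 22. 11.] [ -32.   16.  -45. -115.  -37.   57.] [ -25.   16.  -37. -112.  -30.   47.] [ -3.   3. -30. -75. -11.  -7.]
-0.08 0 28 [ 0.  8. 19.] [ -47.   32.  -58. -132.  -62.   90.] [ -39.   26.  -50. -135.  -51.   79.] [ -28.    6.  -39. -117.  -28.   44.]
-0.08 5 20 [ 1.  8. 14.] [ -53.   48.  -58. -126.  -79.  103.] [ -44.   37.  -50. -130.  -68.   88.] [ -39.   14.  -44. -121.  -50.   62.]
-0.08 5 28 [ 5. 13. 22.] [ -47.   28.  -53. -124.  -57.   82.] [ -38.   24.  -45. -126.  -48.   71.] [ -27.    6.  -36. -108.  -30.   37.]
-0.08 5 35 [13. 21.  8.] [ -36.   16.  -46. -116.  -37.   59.] [ -29.   16.  -38. -115.  -30.   49.] [ -4.   2. -31. -74.  -8. -11.]
-0.08 10 20 [ 6. 13. 18.] [ -52.   41.  -52. -119.  -72.   93.] [ -44.   35.  -45. -123.  -64.   81.] [ -39.   14.  -40. -114.  -50.   56.]
-0.08 10 28 [10. 18. 25.] [ -45.   26.  -48. -116.  -54.   73.] [ -37.   24.  -41. -117.  -47.   64.] [ -27.    7.  -34. -101.  -33.   32.]
-0.08 10 35 [16. 24. 17.] [ -35.   16.  -42. -108.  -37.   52.] [ -28.   17.  -35. -106.  -32.   42.] [-11.   3. -30. -77. -17.  -2.]
```

```bash
cat > w.py <<'E'
from ik import *
import sys
np.set_printoptions(suppress=True,linewidth=150)
n=np.array([np.cos(np.radians(-5.3)),np.sin(np.radians(-5.3)),0]);l=np.array([-n[1],n[0],0])
def wp(D,L,z,head=8,beta=26):
    p,R=pose(n*D+l*L+np.array([0,0,z]),head,beta,-1); x=IK(p,R,[r.get_state()['joints']]); print('ik',round(x[0],6),x[1].round(0)); delta(p,R.as_euler('xyz',degrees=True))
def tipnow():
    s=r.get_state(); T=E1('xyz',s['eef_rot']); t=s['tcp_pos']+T.apply([0,0,.178]); print('t',round(s['time_s'],2),'tip D,l,z',(t@n).round(4),(t@l).round(4),t[2].round(4),'F',s['contact_force'].round(1),'q',s['joints'].round(0))
if __name__=='__main__':
    tipnow(); wp(*[float(a) for a in sys.argv[1:]])
E
python3 w.py .565 .042 .2
```

```text
t 17.4 tip D,l,z 0.5483 0.0907 0.2195 F [-6.1  1.5 -4.8] q [-28.   2. -37. -95. -48.  34.]
ik 0.0 [ -25.   -2.  -39. -103.  -30.   30.]
shift [ 0.0062 -0.0057  0.0049] turn [14.9   4.16  6.56]
```

```bash
python3 -m pendant '[[[0.002,-0.002,0.002,5,1.4,2.2,-1],[0.004,-0.004,0.003,10,2.8,4.4,-1],[0.006,-0.0057,0.005,14.9,4.2,6.6,-1],[0.006,-0.0057,0.005,14.9,4.2,6.6,-1]]]' >/dev/null
python3 w.py .565 .042 .07
```

```text
t 17.8 tip D,l,z 0.5659 0.043 0.2005 F [ 0.5  0.1 -0.7] q [ -24.   -2.  -39. -102.  -29.   30.]
ik 0.0 [ -43.   31.  -53. -126.  -60.   85.]
shift [0.119  0.0013 0.0574] turn [ 0.52 -0.57  0.44]
```

```bash
python3 -m pendant '[[[0.02,0,0.0095,0,0,0,-1],[0.04,0,0.019,0,0,0,-1],[0.06,0,0.029,0,0,0,-1],[0.08,0,0.0385,0,0,0,-1],[0.095,0.001,0.046,0.5,-0.5,0.4,-1]]]' >/dev/null
python3 w.py .565 .042 .07
python3 -m pendant '[[[0.012,0,0.006,0,0,0,-1],[0.024,0,0.0115,0,0,0,-1],[0.024,0,0.0115,0,0,0,-1]]]' >/dev/null
python3 w.py .609 .042 .07
```

```text
t 18.3 tip D,l,z 0.5665 0.0424 0.097 F [-0.8  1.4 -0.2] q [ -41.   23.  -50. -123.  -54.   75.]
ik 0.0 [ -43.   31.  -53. -126.  -60.   85.]
shift [0.0244 0.0007 0.0103] turn [0.23 0.18 0.15]
t 18.6 tip D,l,z 0.5655 0.0428 0.0683 F [0.2 1.6 1. ] q [ -43.   32.  -52. -126.  -60.   84.]
ik 0.0 [ -38.   30.  -47. -128.  -56.   79.]
shift [-0.0199 -0.0099  0.037 ] turn [ 0.32 -0.06 -0.17]
```

```bash
python3 -m pendant '[[[-0.005,-0.0025,0.0095,0,0,0,-1],[-0.010,-0.005,0.019,0,0,0,-1],[-0.015,-0.0075,0.028,0,0,0,-1],[-0.020,-0.01,0.037,0,0,0,-1],[-0.020,-0.01,0.037,0,0,0,-1]]]' | sed -n 4p
python3 w.py .609 .042 .08
python3 -m pendant '[[[-0.0022,0,-0.001,0,0,0,-1],[-0.0045,0,-0.002,0,0,0,-1],[-0.0067,0,-0.003,0,0,0,-1],[-0.009,0,-0.0044,0,0,0,-1],[-0.009,0,-0.0044,0,0,0,-1]]]' | sed -n 4p
python3 w.py .609 .042 .095
```

```text
contact_force: [0.5, -0.6, 0.5]
t 19.1 tip D,l,z 0.6118 0.042 0.0749 F [ 0.5 -0.6  0.5] q [ -38.   29.  -47. -128.  -55.   78.]
ik 0.0 [ -38.   27.  -47. -127.  -54.   76.]
shift [-0.0044  0.0008 -0.0046] turn [0.06 0.31 0.33]
contact_force: [-1.4, 0.0, -1.6]
t 19.6 tip D,l,z 0.6092 0.0418 0.083 F [-1.4  0.  -1.6] q [ -37.   27.  -47. -127.  -53.   75.]
ik 0.0 [ -37.   23.  -46. -125.  -50.   71.]
shift [-0.0109  0.0004 -0.0054] turn [0.05 0.05 0.13]
```

```bash
python3 -m pendant '[[[-0.0018,0,-0.0009,0,0,0,-1],[-0.0036,0,-0.0018,0,0,0,-1],[-0.0054,0,-0.0026,0,0,0,-1],[-0.0072,0,-0.0035,0,0,0,-1],[-0.009,0,-0.0044,0,0,0,-1]]]' | sed -n 4p
python3 - <<'E'
from w import *
tipnow()
f=r.capture('side')[:,:,::-1]; cv2.imwrite('pics/side10.png',f)
for k in ('side0','side8','side10'):
    g=cv2.imread(f'pics/{k}.png',0); print(k,[g[235:292,c].tolist() for c in (258,)])
E
```

```text
contact_force: [-2.8, -1.8, -3.7]
t 20.1 tip D,l,z 0.6093 0.0419 0.0928 F [-2.8 -1.8 -3.7] q [ -36.   24.  -46. -126.  -51.   72.]
side0 [[94, 93, 93, 95, 96, 96, 95, 90, 96, 94, 94, 93, 95, 94, 96, 101, 111, 126, 141, 147, 147, 151, 158, 153, 142, 132, 130, 137, 156, 170, 175, 181, 182, 181, 179, 178, 181, 182, 177, 161, 137, 117, 111, 110, 111, 107, 109, 107, 106, 106, 108, 106, 108, 109, 114, 108, 111]]
side8 [[94, 91, 95, 89, 95, 92, 93, 94, 94, 93, 94, 93, 90, 92, 94, 102, 127, 149, 156, 143, 130, 133, 134, 148, 165, 174, 176, 178, 179, 178, 177, 179, 182, 174, 158, 137, 115, 105, 109, 105, 110, 105, 110, 109, 106, 108, 107, 106, 109, 107, 106, 110, 106, 108, 107, 108, 108]]
side10 [[105, 106, 108, 108, 106, 106, 101, 107, 106, 104, 104, 114, 142, 168, 171, 156, 146, 146, 154, 173, 186, 195, 201, 200, 203, 197, 195, 198, 205, 198, 177, 149, 125, 116, 114, 113, 114, 118, 124, 122, 122, 122, 123, 124, 123, 122, 122, 121, 123, 124, 123, 123, 123, 121, 122, 122, 124]]
```

```bash
python3 -m pendant '[[[-0.0027,0,-0.0013,0,0,0,-1],[-0.0054,0,-0.0026,0,0,0,-1],[-0.0081,0,-0.0039,0,0,0,-1],[-0.0108,0,-0.0052,0,0,0,-1],[-0.0135,0,-0.0066,0,0,0,-1]]]' | sed -n 4p
python3 w.py .609 .042 .123
python3 -m pendant '[[[-0.0027,0,-0.0013,0,0,0,-1],[-0.0054,0,-0.0026,0,0,0,-1],[-0.0081,0,-0.0039,0,0,0,-1],[-0.0108,0,-0.0052,0,0,0,-1],[-0.0135,0,-0.0066,0,0,0,-1]]]' | sed -n 4p
python3 w.py .609 .042 .143
```

```text
contact_force: [-3.5, -0.7, -4.7]
t 20.65 tip D,l,z 0.6094 0.0419 0.1082 F [-3.5 -0.7 -4.7] q [ -35.   21.  -45. -124.  -48.   68.]
ik 0.0 [ -34.   17.  -43. -121.  -45.   62.]
shift [-0.0134  0.0004 -0.0068] turn [0.07 0.09 0.13]
contact_force: [-4.9, -2.2, -4.7]
t 21.15 tip D,l,z 0.6094 0.0419 0.1232 F [-4.9 -2.2 -4.7] q [ -34.   17.  -44. -122.  -45.   63.]
ik 0.0 [ -32.   13.  -41. -118.  -41.   55.]
shift [-0.0179  0.0004 -0.009 ] turn [0.07 0.09 0.12]
```

```bash
python3 -m pendant '[[[-0.0027,0,-0.0013,0,0,0,-1],[-0.0054,0,-0.0026,0,0,0,-1],[-0.0081,0,-0.0039,0,0,0,-1],[-0.0108,0,-0.0052,0,0,0,-1],[-0.0135,0,-0.0066,0,0,0,-1]]]' | sed -n 4p
python3 -m pendant '[[[-0.0018,0,-0.0009,0,0,0,-1],[-0.0036,0,-0.0018,0,0,0,-1],[-0.0054,0,-0.0026,0,0,0,-1],[-0.0063,0,-0.0031,0,0,0,-1],[-0.0063,0,-0.0031,0,0,0,-1]]]' | sed -n 4p
python3 - <<'E'
from w import *
tipnow()
p=P('side'); f=lambda z:proj('side',n*.598+l*.235+np.array([0,0,z]),p)[0]
print('edge px',[f(z).round(2) for z in (.085,.1,.112,.15,.172)])
im=r.capture('side')[:,:,::-1]; cv2.imwrite('pics/side11.png',im); g=cv2.imread('pics/side11.png',0)
for c in (246,250,258,266): print(c,g[225:275,c].tolist())
g=cv2.imread('pics/side0.png',0)
for c in (246,250,258,266): print(c,g[258:288,c].tolist())
E
```

```text
contact_force: [-3.8, -2.2, -4.5]
contact_force: [-3.6, -1.8, -3.3]
t 22.15 tip D,l,z 0.6096 0.042 0.1455 F [-3.6 -1.8 -3.3] q [ -32.   13.  -42. -118.  -41.   55.]
edge px [array([245.31, 283.59]), array([245.06, 277.86]), array([244.85, 273.23]), array([244.19, 258.31]), array([243.8, 249.5])]
246 [110, 113, 113, 109, 107, 113, 134, 159, 168, 147, 117, 112, 128, 155, 180, 196, 202, 207, 206, 205, 205, 206, 209, 201, 184, 151, 116, 80, 57, 53, 67, 86, 97, 105, 105, 104, 106, 105, 101, 103, 104, 105, 111, 115, 116, 116, 113, 115, 115, 116]
250 [109, 113, 112, 113, 120, 142, 168, 169, 158, 147, 147, 160, 177, 194, 201, 204, 206, 206, 202, 200, 206, 205, 189, 165, 131, 95, 64, 54, 69, 87, 99, 104, 105, 104, 106, 104, 107, 105, 105, 105, 108, 114, 116, 116, 119, 114, 116, 115, 116, 115]
258 [116, 122, 149, 171, 168, 156, 149, 152, 156, 175, 191, 204, 204, 206, 205, 203, 208, 207, 198, 185, 156, 118, 79, 52, 50, 66, 86, 100, 103, 103, 104, 106, 104, 105, 105, 106, 108, 111, 116, 117, 119, 116, 114, 115, 118, 115, 119, 120, 127, 123]
266 [172, 165, 155, 146, 150, 163, 182, 201, 205, 206, 208, 207, 207, 208, 209, 198, 176, 146, 113, 76, 53, 57, 78, 96, 101, 105, 107, 106, 104, 103, 103, 104, 109, 112, 115, 117, 117, 115, 115, 113, 115, 117, 119, 120, 123, 125, 126, 128, 127, 127]
246 [127, 132, 133, 136, 153, 154, 135, 118, 124, 134, 150, 167, 177, 178, 182, 181, 179, 180, 175, 182, 181, 168, 148, 130, 114, 111, 113, 110, 104, 103]
250 [146, 146, 152, 157, 148, 134, 128, 132, 145, 160, 173, 179, 182, 181, 182, 181, 181, 183, 184, 173, 154, 131, 116, 111, 109, 107, 95, 72, 52, 48]
258 [153, 142, 132, 130, 137, 156, 170, 175, 181, 182, 181, 179, 178, 181, 182, 177, 161, 137, 117, 111, 110, 111, 107, 109, 107, 106, 106, 108, 106, 108]
266 [134, 150, 165, 178, 180, 180, 183, 179, 178, 180, 184, 181, 165, 143, 120, 110, 108, 112, 109, 110, 110, 108, 110, 108, 108, 109, 109, 109, 110, 107]
```

```bash
python3 -m pendant '[[[-0.0018,0,-0.0009,0,0,0,-1],[-0.0036,0,-0.0018,0,0,0,-1],[-0.0054,0,-0.0026,0,0,0,-1],[-0.0072,0,-0.0035,0,0,0,-1],[-0.0081,0,-0.0039,0,0,0,-1]]]' | sed -n 4p
python3 -m pendant '[[[0,0,0,0,0,0,-1],[0,0,0,0,0,0,-1]]]' | sed -n 4p
python3 w.py .609 .042 .13
python3 w.py .53 .042 .13 8 20
python3 w.py .53 .042 .17 20 22
```

```text
contact_force: [-2.8, -0.9, -4.2]
contact_force: [-3.3, -0.3, -2.4]
t 22.9 tip D,l,z 0.6097 0.042 0.1545 F [-3.3 -0.3 -2.4] q [ -31.   11.  -41. -117.  -39.   52.]
ik 0.0 [ -33.   15.  -43. -120.  -43.   59.]
shift [0.0219 0.0004 0.0101] turn [0.07 0.15 0.14]
t 22.9 tip D,l,z 0.6097 0.042 0.1545 F [-3.3 -0.3 -2.4] q [ -31.   11.  -41. -117.  -39.   52.]
ik 0.0 [ -49.   25.  -56. -120.  -66.   82.]
shift [ 0.074   0.0188 -0.0582] turn [ 0.08 -5.85  0.14]
t 22.9 tip D,l,z 0.6097 0.042 0.1545 F [-3.3 -0.3 -2.4] q [ -31.   11.  -41. -117.  -39.   52.]
ik 0.0 [-40.   9. -42. -99. -54.  48.]
shift [ 0.0303 -0.0156 -0.0729] turn [-10.89  -3.84  -4.73]
```

```bash
python3 -m pendant '[[[0.005,0,0.0025,0,0,0,-1],[0.014,0,0.0065,0,0,0,-1],[0.022,0.005,-0.012,0,0,0,-1],[0.03,0.012,-0.035,0,0,0,-1],[0.04,0.018,-0.062,0,0,0,-1]]]' | sed -n 4p
python3 w.py .53 .06 .18 20 22
```

```text
contact_force: [-1.0, 0.4, -0.4]
t 23.4 tip D,l,z 0.5349 0.0423 0.1462 F [-1.   0.4 -0.4] q [ -38.    8.  -49. -114.  -45.   57.]
ik 0.0 [ -37.    6.  -42. -100.  -52.   45.]
shift [-0.02   -0.0157 -0.0117] turn [-10.9   -3.73  -4.74]
```

```bash
python3 -m pendant '[[[-0.01,-0.008,-0.006,-5.5,-1.9,-2.4,-1],[-0.02,-0.0157,-0.0117,-10.9,-3.7,-4.7,-1],[-0.02,-0.0157,-0.0117,-10.9,-3.7,-4.7,-1],[-0.02,-0.0157,-0.0117,-10.9,-3.7,-4.7,-1]]]' | sed -n 4p
python3 - <<'E'
from h import *
p=P('wrist'); im=r.capture('wrist'); cv2.imwrite('pics/w12.png',im[:,:,::-1]); np.savez('w12.npz',*p)
print('cam',(-p[2].T@p[3]).round(4))
y=np.radians(-5.3); n=np.array([np.cos(y),np.sin(y),0]); l=np.array([-n[1],n[0],0])
u=proj('',[[.6465,.181,.172],[.6453,.2029,.1717]]+[n*.598+l*a+np.array([0,0,.17]) for a in (.235,.2,.15,.09)],p); print(u.round(1))
a=im[100:340,340:640][::-1,::-1]; cv2.imwrite('pics/w12c.png',cv2.resize(a,None,fx=2.5,fy=2.5,interpolation=cv2.INTER_CUBIC)[:,:,::-1])
E
```

```text
contact_force: [-1.6, 0.2, 0.3]
cam [ 0.3703 -0.0488  0.1736]
[[482.8 288.4]
 [506.8 288.1]
 [508.5 285.4]
 [470.5 285. ]
 [409.5 284.5]
 [323.  283.9]]
```

View pics/w12c.png

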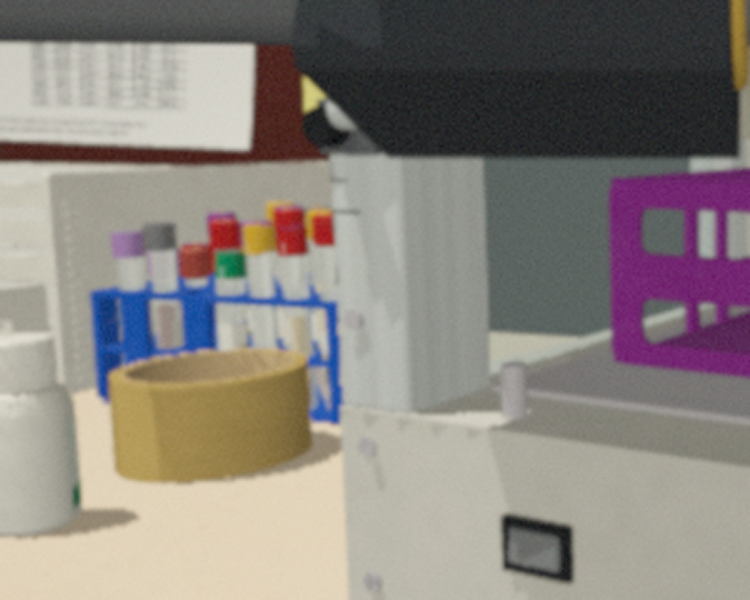

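The crop shows the left jamb, but the gripper's edge (at about row 150) hides the mark and the rail. I'll raise the camera 35 mm and read the pixels numerically.

```bash
python3 -m pendant '[[[-0.011,0,-0.0044,0,0,0,-1],[-0.022,0,-0.0088,0,0,0,-1],[-0.0325,0,-0.013,0,0,0,-1],[-0.0325,0,-0.013,0,0,0,-1],[-0.0325,0,-0.013,0,0,0,-1]]]' | sed -n 4p
python3 - <<'E'
from h import *
np.set_printoptions(linewidth=250)
p=P('wrist'); im=r.capture('wrist'); cv2.imwrite('pics/w13.png',im[:,:,::-1]); np.savez('w13.npz',*p)
print('cam',(-p[2].T@p[3]).round(4))
y=np.radians(-5.3); n=np.array([np.cos(y),np.sin(y),0]); l=np.array([-n[1],n[0],0])
print(proj('',[[.6465,.181,.172],[.6453,.2029,.1717]]+[n*.598+l*a+np.array([0,0,.17]) for a in (.235,.2,.15,.09)],p).round(1))
g=cv2.cvtColor(im,cv2.COLOR_RGB2GRAY); print(g[215:275:2,440:520:3]); print(g[205:275:2,380:470:10])
E
```

```text
contact_force: [0.1, -0.8, -1.0]
cam [ 0.3693 -0.048   0.2077]
[[478.2 245.1]
 [501.8 245.5]
 [503.  238.2]
 [465.5 235.6]
 [405.4 231.5]
 [320.3 225.6]]
[[ 98 143 144 150 150 148 147 147 149 147 151 155 178 179 172 171 167 166 165 177 167 184 185 179 169 137 137]
 [ 97 145 147 150 150 143 147 147 147 146 152 155 172 172 173 171 169 167 171 187 185 178 175 174 162  66  69]
 [ 99 142 145 147 153 146 147 150 146 149 151 153 170 170 172 172 166 170 170 182 185 107  98 111 153  59  64]
 [ 96 139 147 149 150 148 150 147 145 150 151 154 171 171 174 172 168 166 172 180 181  86  73  73 144  65  66]
 [ 98 143 146 150 150 147 149 150 149 147 152 151 170 172 173 172 167 167 168 175 174  90  72  76 138  67  69]
 [ 96 141 146 148 148 145 146 148 144 145 151 150 171 171 174 171 167 167 168 152 148  93  74  77 135  66  79]
 [ 95 140 146 149 150 149 146 149 147 145 152 153 172 171 173 174 171 168 168 160 155  98  77  70 135  97  75]
 [ 99 143 146 149 151 147 150 149 146 149 150 154 171 171 173 173 169 168 170 174 174 116  95  91 141  93  66]
 [ 96 143 146 149 149 145 150 151 147 146 151 153 170 171 
[... 3050 characters left out ...]
171 167 166 163 159 154 151 149 148]
 [184 178 174 169 167 165 163 159 155]
 [196 193 190 186 181 177 175 171 168]
 [206 204 201 198 198 191 187 184 180]
 [214 213 210 208 206 203 200 198 195]
 [221 221 217 217 215 211 209 207 205]
 [220 220 221 221 220 220 218 215 212]
 [210 209 215 217 218 220 221 220 220]
 [196 201 204 201 206 209 210 213 216]
 [193 193 193 188 195 195 200 202 200]
 [191 191 190 192 192 191 194 192 174]
 [188 186 186 188 189 190 189 189 176]
 [187 188 187 186 183 184 185 184 171]
 [190 186 187 188 152 187 187 182 168]
 [190 187 190 190 125 187 188 181 168]
 [191 191 191 193 139 189 189 188 172]
 [191 190 186 190 178 188 191 188 173]
 [209 207 195 204 204 189 193 190 171]]
```

Run:
```python
from h import *
y=np.radians(-5.3); n=np.array([np.cos(y),np.sin(y),0]); l=np.array([-n[1],n[0],0])
L=lambda f:[np.load(f)[f'arr_{i}'] for i in range(4)]
a,b=L('w9.npz'),L('w13.npz')
for D in (.618,.622,.626):
    M=onplane('',(445.5,232.9),n*(D-.003),n,a); B=[onplane('',(u,221.8),n*(D-.003),n,a)[2] for u in (456,)]; B2=[onplane('',(u,235.2),n*(D-.003),n,b)[2] for u in (491,)]
    E=[onplane('',q,n*(D-.024),n,b)[2] for q in ((440,237.8),(420,236.6),(400,235.3),(385,234.4))]
    print(D,'mark',M.round(4),M@l,'pointer bottom w9,w13',np.round(B,4),np.round(B2,4),'edge',np.round(E,4))
st()
im=r.capture('side')[:,:,::-1]; cv2.imwrite('pics/side13.png',im); g=cv2.imread('pics/side13.png',0)
for c in (246,258,266): print(c,g[225:265,c].tolist())
print(g[236:262,222:246])
```

```text
0.618 mark [0.6332 0.1675 0.175 ] 0.22527135533808207 pointer bottom w9,w13 [0.1663] [0.1655] edge [0.1733 0.1733 0.1733 0.1733]
0.622 mark [0.6375 0.1712 0.1743] 0.22937564723431297 pointer bottom w9,w13 [0.1655] [0.1648] edge [0.1726 0.1727 0.1727 0.1727]
0.626 mark [0.6419 0.1749 0.1735] 0.233479939130544 pointer bottom w9,w13 [0.1646] [0.1641] edge [0.172  0.1721 0.1721 0.1721]
t 24.4 p [ 0.3776 -0.0448  0.2803] rpy [ 179.69   67.78 -160.32] F [ 0.4 -0.1 -0.5] w 0.0005 0.0 q [-32.6  -0.2 -40.3 -95.6 -47.7  34.5]
246 [110, 112, 121, 149, 164, 152, 124, 104, 120, 142, 168, 187, 196, 199, 201, 197, 202, 202, 206, 198, 184, 158, 122, 89, 59, 48, 43, 46, 44, 49, 65, 83, 94, 99, 101, 102, 101, 103, 98, 99]
258 [174, 159, 149, 143, 152, 168, 183, 195, 199, 198, 199, 196, 202, 204, 200, 187, 163, 127, 90, 61, 50, 48, 40, 47, 49, 67, 82, 95, 99, 99, 102, 101, 101, 101, 101, 104, 107, 109, 110, 114]
266 [145, 152, 169, 187, 196, 198, 203, 201, 202, 197, 202, 196, 181, 159, 123, 86, 64, 46, 47, 46, 48, 51, 78, 90, 101, 99, 100, 101, 100, 101, 100, 101, 104, 107, 110, 111, 114, 113, 109, 113
[... 1928 characters left out ...]
32 119 117 118 116 118 119 123 123 117  91  59  51  46  49  44  46
   45  47  46  50  54  59]
 [151 139 127 120 118 121 119 122 124 127 120  94  61  43  45  45  43  49
   45  53  56  67  73  74]
 [152 139 127 121 122 120 124 118 125 128 119  98  64  48  48  53  45  52
   59  66  73  83  90  92]
 [152 147 138 131 122 121 120 123 127 128 121  94  67  47  51  56  62  72
   76  86  88  94  96 101]
 [154 150 142 135 126 120 122 121 126 128 122  96  69  58  69  75  83  89
   92  96  99  99 103 104]
 [156 150 141 135 124 118 120 121 122 128 124 100  79  72  80  91  95  98
  100 100  98 100  99 100]
 [153 151 136 135 130 126 121 122 123 129 121 103  94  94  94  98 100  99
  101 103 100 102 103 101]]
```

Comparing edge and mark puts the edge about 1 mm (wrist) to 3 mm (side) low. I'll go back under the rail and raise it 2 mm more.

```bash
python3 w.py .545 .042 .135
```

```text
t 24.45 tip D,l,z 0.5291 0.0606 0.2128 F [-0.7 -0.5  0.1] q [-33.  -0. -40. -96. -48.  34.]
ik 0.0 [ -38.   11.  -48. -116.  -46.   59.]
shift [0.0566 0.0096 0.0391] turn [10.97  3.73  4.75]
```

```bash
python3 -m pendant '[[[0.014,0.0025,0.01,3,1,1.2,-1],[0.028,0.005,0.02,6,2,2.4,-1],[0.042,0.0075,0.03,9,3,3.6,-1],[0.0566,0.0096,0.039,11,3.7,4.75,-1],[0.0566,0.0096,0.039,11,3.7,4.75,-1]]]' | sed -n 4p
python3 w.py .6097 .042 .140
```

```text
contact_force: [0.0, -0.2, -0.2]
t 24.95 tip D,l,z 0.5441 0.0416 0.1324 F [ 0.  -0.2 -0.2] q [ -38.   12.  -49. -117.  -46.   61.]
ik 0.0 [ -32.   13.  -42. -118.  -41.   56.]
shift [-0.0344 -0.0146  0.054 ] turn [-0.04 -0.26 -0.32]
```

```bash
python3 -m pendant '[[[-0.0085,-0.0036,0.0135,0,0,0,-1],[-0.017,-0.0073,0.027,0,0,0,-1],[-0.026,-0.011,0.041,0,-0.1,-0.2,-1],[-0.0344,-0.0146,0.054,0,-0.2,-0.3,-1],[-0.0344,-0.0146,0.054,0,-0.2,-0.3,-1]]]' | sed -n 4p
python3 w.py .6097 .042 .1525
python3 -m pendant '[[[-0.0027,0,-0.0013,0,0,0,-1],[-0.0054,0,-0.0026,0,0,0,-1],[-0.0081,0,-0.004,0,0,0,-1],[-0.0081,0,-0.004,0,0,0,-1]]]' | sed -n 4p
python3 w.py .6097 .042 .1565
```

```text
contact_force: [-0.4, -0.1, 0.1]
t 25.45 tip D,l,z 0.613 0.0418 0.1455 F [-0.4 -0.1  0.1] q [ -32.   13.  -42. -119.  -41.   56.]
ik 0.0 [ -31.   11.  -40. -116.  -39.   51.]
shift [-0.0063  0.0009 -0.0058] turn [-0.01  0.43  0.43]
contact_force: [-0.1, -0.5, -0.2]
t 25.85 tip D,l,z 0.6105 0.0421 0.1538 F [-0.1 -0.5 -0.2] q [ -31.   11.  -41. -117.  -39.   53.]
ik 0.0 [ -30.   10.  -40. -115.  -38.   49.]
shift [-0.0031 -0.0001 -0.0019] turn [-0.05  0.32  0.42]
```

```bash
python3 -m pendant '[[[-0.0009,0,-0.0004,0,0,0,-1],[-0.0018,0,-0.0009,0,0,0,-1],[-0.0025,0,-0.0012,0,0,0,-1],[-0.0025,0,-0.0012,0,0,0,-1],[-0.0025,0,-0.0012,0,0,0,-1]]]' | sed -n 4p
python3 - <<'E'
from w import *
tipnow(); im=r.capture('side')[:,:,::-1]; cv2.imwrite('pics/side14.png',im)
for k in ('side13','side14'):
    g=cv2.imread(f'pics/{k}.png',0); print([g[232:252,c].tolist() for c in (254,258)])
E
```

```text
contact_force: [-1.5, 0.1, -3.0]
t 26.35 tip D,l,z 0.6104 0.0421 0.1553 F [-1.5  0.1 -3. ] q [ -31.   11.  -41. -117.  -39.   52.]
[[175, 188, 196, 199, 200, 202, 199, 201, 203, 197, 179, 150, 114, 78, 58, 47, 46, 44, 46, 59], [195, 199, 198, 199, 196, 202, 204, 200, 187, 163, 127, 90, 61, 50, 48, 40, 47, 49, 67, 82]]
[[190, 201, 202, 205, 203, 204, 203, 209, 208, 194, 170, 136, 98, 65, 53, 48, 49, 45, 45, 58], [202, 204, 205, 204, 205, 206, 209, 200, 182, 152, 112, 77, 52, 49, 41, 44, 48, 50, 72, 87]]
```

```bash
python3 -m pendant '[[[-0.0005,0,-0.0003,0,0,0,-1],[-0.001,0,-0.0005,0,0,0,-1],[-0.001,0,-0.0005,0,0,0,-1],[-0.001,0,-0.0005,0,0,0,-1]]]' | sed -n 4p
python3 -c "
from w import *
tipnow()"
python3 -m pendant '[[[0.004,0,0.002,0,0,0,-1],[0.012,0,0.006,0,0,0,-1],[0.022,0.005,-0.012,0,0,0,-1],[0.03,0.012,-0.035,0,0,0,-1],[0.04,0.018,-0.062,0,0,0,-1]]]' | sed -n 4p
python3 w.py .53 .06 .215 20 22
```

```text
contact_force: [-3.7, -0.8, -4.2]
t 26.8 tip D,l,z 0.6106 0.0421 0.1568 F [-3.7 -0.8 -4.2] q [ -30.   11.  -41. -117.  -39.   52.]
contact_force: [-0.5, 0.2, 0.8]
t 27.3 tip D,l,z 0.5362 0.0425 0.1485 F [-0.5  0.2  0.8] q [ -38.    8.  -49. -114.  -45.   56.]
ik 0.0 [-33.  -1. -40. -95. -48.  33.]
shift [-0.0495 -0.0162 -0.0269] turn [-10.99  -3.58  -4.48]
```

Tip up to 0.1568, and the fingers are clear of the rail. Same viewpoint again for a check of edge against mark, the rod and the bystanders.

```bash
python3 -m pendant '[[[-0.012,-0.004,-0.0065,-3,-1,-1.2,-1],[-0.025,-0.008,-0.0135,-6,-2,-2.4,-1],[-0.037,-0.012,-0.02,-9,-3,-3.6,-1],[-0.0495,-0.016,-0.027,-11,-3.6,-4.5,-1],[-0.0495,-0.016,-0.027,-11,-3.6,-4.5,-1]]]' | sed -n 4p
python3 - <<'E'
from h import *
np.set_printoptions(linewidth=250)
y=np.radians(-5.3); n=np.array([np.cos(y),np.sin(y),0])
p=P('wrist'); im=r.capture('wrist'); cv2.imwrite('pics/w15.png',im[:,:,::-1]); g=cv2.cvtColor(im,cv2.COLOR_RGB2GRAY)
print((-p[2].T@p[3]).round(4)); print(g[225:255,380:520:5])
np.savez('w15.npz',*p)
sd=r.capture('side')[:,:,::-1]; cv2.imwrite('pics/side15.png',sd); k=cv2.cvtColor(sd,cv2.COLOR_BGR2GRAY); print([k[232:252,c].tolist() for c in (254,258)])
a=cv2.imread('pics/side0.png').astype(float); d=np.abs(sd-a).mean(2)
for nm,(x0,y0,x1,y1) in dict(specimen=(170,328,208,378),dropper=(130,312,155,356),pen=(232,365,300,405),purple=(300,315,375,355),timer=(398,226,428,248)).items(): print(nm,d[y0:y1,x0:x1].mean().round(1),d[y0:y1,x0:x1].max().round(0))
E
```

```text
contact_force: [-0.9, 0.3, -0.6]
[ 0.3714 -0.0492  0.2109]
[[ 68  71  74  97 100  99  96  97 100 100  99  98  99 145 146 149 151 148 151 150 170 173 168 170 173 117  89 111]
 [ 63  65  67  99  99 101  93  95  99  98  98  97  96 139 147 152 148 149 151 150 170 173 168 171 176 120 108 113]
 [ 60  67  72 100  99  98  98  99  98 101  96  98  99 142 145 152 149 148 149 151 169 173 170 170 174 127 141 117]
 [ 63  75  86  98  97  97  96 100 102  96  93  96  96 142 145 151 148 150 150 151 171 167 157 162 171 143 161 122]
 [ 85  91  91  95  99  95  97  96  98 101  97  99  97 140 147 149 149 148 148 152 170 140 129 138 159 145 168 115]
 [119 112 108 102  99 101  97  98  98  99  94 101  99 139 148 151 148 148 150 151 171 106  94 106 125 124 156 116]
 [141 137 135 122 115 104 101  96 100  98  99  99  98 142 149 149 148 149 150 153 175  84  82  81  86  90 129 120]
 [157 152 147 140 138 130 120 117 106 101  97 100  95 143 147 149 147 149 150 150 172  77  89  81  75  58 103 133]
 [160 160 156 154 151 145 141 137 128 119 113 109 103 141 147 151 148 149 149 153 164  77  87  77  57  39  68 150]
 [165 
[... 1980 characters left out ...]
08 208 213 214 215 216 218 218 219 220 220 219 219 218 218 218 216 215 163 150 160]
 [197 197 198 198 201 202 202 200 203 206 208 211 210 213 211 216 215 220 219 219 220 219 219 219 218 161 155 161]
 [194 194 194 196 193 197 195 184 198 201 200 202 204 207 206 210 208 214 214 212 212 217 217 220 218 166 158 166]
 [193 195 192 192 191 192 192 174 192 197 197 197 200 201 203 200 198 201 202 192 199 207 210 212 212 172 155 164]]
[[190, 196, 199, 201, 199, 199, 203, 204, 197, 178, 147, 111, 79, 53, 47, 44, 51, 47, 47, 53], [200, 200, 198, 199, 200, 204, 197, 186, 158, 124, 90, 63, 50, 48, 46, 41, 42, 52, 64, 86]]
specimen 16.4 23.0
dropper 15.5 23.0
pen 16.0 24.0
purple 15.7 23.0
timer 19.3 67.0
```

Run:
```python
from h import *
np.set_printoptions(linewidth=200)
y=np.radians(-5.3); n=np.array([np.cos(y),np.sin(y),0])
L=lambda f:[np.load(f)[f'arr_{i}'] for i in range(4)]
b=L('w15.npz')
for D in (.622,.6275):
    print(D,'bottom',onplane('',(489,229.5),n*(D-.003),n,b)[2].round(4),'edge',[onplane('',q,n*(D-.024),n,b)[2].round(4) for q in ((440,234.35),(420,233.0),(400,231.7))])
f=lambda k:cv2.imread(f'pics/{k}.png',0)[222:252:2,394:432:2]
print(f('side0'));print(f('side15'))
```

```text
0.622 bottom 0.1654 edge [np.float64(0.1752), np.float64(0.1753), np.float64(0.1753)]
0.6275 bottom 0.1643 edge [np.float64(0.1743), np.float64(0.1744), np.float64(0.1745)]
[[105 108  95  85  87 106 112 100  98 144 183 186 189 190 187 189 188 188 190]
 [126 119 111 115 122 163 176 162 167 182 188 188 190 188 186 189 190 190 186]
 [183 181 177 177 181 188 186 188 188 188 188 189 187 190 190 188 189 189 188]
 [190 189 189 188 190 189 191 188 186 187 188 192 190 190 188 190 191 191 190]
 [188 189 188 189 186 189 184 158 149 167 188 186 184 181 188 189 190 192 190]
 [188 190 190 189 191 180 152 124 129 157 189 189 153 159 189 188 189 193 188]
 [190 191 187 190 192 163 128 129 158 191 197 156 160 193 193 187 191 192 190]
 [189 190 184 182 202 200 190 185 200 204 165 159 194 195 162 172 189 192 191]
 [190 190 179 166 174 186 193 198 207 206 192 203 197 165 151 181 191 190 193]
 [191 190 187 172 166 173 174 177 179 187 193 196 173 153 181 188 191 190 192]
 [190 192 189 171 158 172 180 181 175 176 180 178 168 177 188 191 191 189 190]
 [191 190 189 172 153 150 173 182 187 186 186 180 187 191 
[... 744 characters left out ...]
07 211 213 183 146 142 174 210 216 174 176 211 212 205 208 208 208]
 [206 207 202 202 217 220 210 202 219 222 184 179 213 214 181 193 206 209 207]
 [209 207 202 182 191 204 211 216 223 224 210 221 218 183 171 200 210 210 208]
 [207 209 206 195 190 195 191 196 200 205 211 216 189 169 198 206 211 209 208]
 [208 210 209 207 206 202 201 200 193 194 194 193 181 194 207 208 210 208 209]
 [207 210 209 206 207 206 208 209 205 206 202 200 206 206 208 207 210 209 210]
 [209 209 208 209 207 207 207 209 208 210 208 209 208 208 209 209 210 211 207]
 [208 211 208 209 208 208 206 211 210 208 208 209 207 209 207 208 208 211 210]
 [209 208 210 207 209 208 210 211 209 208 207 205 207 206 207 207 208 208 209]]
```

The wrist view puts the edge within about 1 mm of the mark tip, the cup, dropper bottle, pen and timer haven't moved, and the robot touches nothing. Handing in.

```bash
python3 -c "
from plant import r
print(r.close_job())"
```

```text
the job is handed in; nothing more can be done
None
```

I tripped the latch with the rod, laid the rod on the worktop, then raised the sash until the rail's lower edge was within about 1 mm of the mark tip in the wrist view. A rougher side-view estimate had put it 1–2 mm low. I handed the job in at about 28 s; no verdict came back.

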